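Test the lathe springs and sort them by their reading

TASK

Test the spring cartridges standing in a row on the bench one after another, from the robot's left to its right: seat each flat in the square pocket of the spring tester, press its cap down until its top is level with the tops of the brass posts, hold it there for about a second and read the dial. A spring that brings the needle past the broad brass stroke is sound and goes flat into any free pocket of the oak board; one that stays short of it is tired and is set standing on the floor of the plain tray. When all are done, seat the cork block flat in the tester's pocket to keep the dust off, and leave the other things on the bench where they are.

Things in the scene. Friction and masses are not known exactly. Their poses are not given: they have to be found in the camera images.
- pocket (a point): Spring tester (grey bed 150 x 130 x 26 mm high, its sinking steel plate 112 mm square on top). This point: centre of the floor of the plate's square pocket, 46 mm above the bench when unloaded. The pocket is 64 x 64 mm, 8 mm deep, sides along this frame's x and y, rim walls 12 mm thick. The plate sinks 0.25 mm per newton. z up, x towards the dial
- mark (a point): Top of one of the tester's two slim brass height posts (7 mm thick, same height), at (+50, +50) mm from the pocket's centre; the other is at (-50, -50) mm. Post tops are 70 mm above the pocket's floor and sink with the plate: they are the marked height. Same axes as the pocket
- needle (a joint): Needle of the white dial (94 mm across, facing up, 60 mm high, 125 mm from the pocket towards +x). 0 = points to +y (empty plate); turns clockwise from above 0.1 rad per newton on the plate, weights included. Black strokes at 0, 5, 10, 20, 25 N; one broad brass stroke at 14 N = 1.4 rad. At the mark a sound spring reads about 18 N, a tired one about 10 N
- board_middle (a point): Oak board 256 x 92 x 20 mm high with three square pockets in a row, 80 mm apart, each 64 x 64 mm, 10 mm deep. This point: centre of the floor of the middle pocket (10 mm above the bench); the other two lie at x = +80 and -80 mm in this frame. x runs along the row, y across it, z up
- tray_floor (a point): Plain open tray of dark wood without pockets, 270 x 94 x 24 mm high outside, walls and floor 5 mm thick. This point: centre of its inner floor, 5 mm above the bench; x along its length, y across, z up
- cork_foot (a point): Pale cork sanding block, 60 x 60 x 32 mm, with a dark wooden grip bar on top. This point: centre of the block's underside, z up, sides along x and y
- cork_grip (a point): Centre of the cork block's grip bar (60 mm long along x, 24 mm thick along y, 26 mm high), 45 mm above the block's underside
- left_p_head (a point): Spring cartridge, one of two lookalikes for the left place in the row (just one is on the bench; an absent one reads None). This point: centre of its pale wooden cap, 36 x 36 x 26 mm, 13 mm below the cap's top; z up, x and y along its sides. The cap slides down 27 mm at most, 20 mm to the mark, springs back, and cannot come off: lift by it
- left_p_foot (a point): Same cartridge: centre of the underside of its steel foot, 60 x 60 x 14 mm, 77 mm below the centre of the free cap. Coil spring between foot and cap, 0.4 or 0.72 N per mm plus 1 to 2 N preload. Whole: 90 mm tall, 135 g; sides of foot and cap parallel
- left_q_head (a point): Spring cartridge, the other of two lookalikes for the left place in the row (just one is on the bench; an absent one reads None). This point: centre of its pale wooden cap, 36 x 36 x 26 mm, 13 mm below the cap's top; z up, x and y along its sides. The cap slides down 27 mm at most, 20 mm to the mark, springs back, and cannot come off: lift by it
- left_q_foot (a point): Same cartridge: centre of the underside of its steel foot, 60 x 60 x 14 mm, 77 mm below the centre of the free cap. Coil spring between foot and cap, 0.4 or 0.72 N per mm plus 1 to 2 N preload. Whole: 90 mm tall, 135 g; sides of foot and cap parallel
- middle_p_head (a point): Spring cartridge, one of two lookalikes for the middle place in the row (just one is on the bench; an absent one reads None). This point: centre of its pale wooden cap, 36 x 36 x 26 mm, 13 mm below the cap's top; z up, x and y along its sides. The cap slides down 27 mm at most, 20 mm to the mark, springs back, and cannot come off: lift by it
- middle_p_foot (a point): Same cartridge: centre of the underside of its steel foot, 60 x 60 x 14 mm, 77 mm below the centre of the free cap. Coil spring between foot and cap, 0.4 or 0.72 N per mm plus 1 to 2 N preload. Whole: 90 mm tall, 135 g; sides of foot and cap parallel
- middle_q_head (a point): Spring cartridge, the other of two lookalikes for the middle place in the row (just one is on the bench; an absent one reads None). This point: centre of its pale wooden cap, 36 x 36 x 26 mm, 13 mm below the cap's top; z up, x and y along its sides. The cap slides down 27 mm at most, 20 mm to the mark, springs back, and cannot come off: lift by it
- middle_q_foot (a point): Same cartridge: centre of the underside of its steel foot, 60 x 60 x 14 mm, 77 mm below the centre of the free cap. Coil spring between foot and cap, 0.4 or 0.72 N per mm plus 1 to 2 N preload. Whole: 90 mm tall, 135 g; sides of foot and cap parallel
- right_p_head (a point): Spring cartridge, one of two lookalikes for the right place in the row (one or neither is on the bench; an absent one reads None). This point: centre of its pale wooden cap, 36 x 36 x 26 mm, 13 mm below the cap's top; z up, x and y along its sides. The cap slides down 27 mm at most, 20 mm to the mark, springs back, and cannot come off: lift by it
- right_p_foot (a point): Same cartridge: centre of the underside of its steel foot, 60 x 60 x 14 mm, 77 mm below the centre of the free cap. Coil spring between foot and cap, 0.4 or 0.72 N per mm plus 1 to 2 N preload. Whole: 90 mm tall, 135 g; sides of foot and cap parallel
- right_q_head (a point): Spring cartridge, the other of two lookalikes for the right place in the row (one or neither is on the bench; an absent one reads None). This point: centre of its pale wooden cap, 36 x 36 x 26 mm, 13 mm below the cap's top; z up, x and y along its sides. The cap slides down 27 mm at most, 20 mm to the mark, springs back, and cannot come off: lift by it
- right_q_foot (a point): Same cartridge: centre of the underside of its steel foot, 60 x 60 x 14 mm, 77 mm below the centre of the free cap. Coil spring between foot and cap, 0.4 or 0.72 N per mm plus 1 to 2 N preload. Whole: 90 mm tall, 135 g; sides of foot and cap parallel
- template: cedar lid template, disc 72 mm across, 8 mm thick with a knob (bystander; origin at its underside)
- caliper: brass outside caliper, lying, 160 mm long (bystander; origin at its underside)
- chisel: turning tool, lying, 200 mm long, not always there (bystander; origin at its underside)
Things that resemble listed ones, but are neither listed nor needed, are in the scene too. There is more than one size of the part that bears cork_foot; the job needs the largest.

How it is judged:
By the outcome, as a careful person would: the job done as asked, in the order asked, and still so for the second after the job is handed in, with the robot touching nothing.
Of left_p, left_q only 1 to 1 are there at a start; the rules pass over those that are not, and their reading is None.
Of middle_p, middle_q only 1 to 1 are there at a start; the rules pass over those that are not, and their reading is None.
Of right_p, right_q, chisel only 1 to 1 are there at a start; the rules pass over those that are not, and their reading is None.
At some moment in a run one of left_p, left_q, middle_p, middle_q, right_p, right_q, cork may be knocked a few centimetres aside while the robot is not near it.
It also fails if it takes over 210 s, if anything falls off the work surface, if the arm or the gripper's body presses on something with over 40 N, if the wrist force passes 120 N, or if a joint passes its speed limit or range.

ROBOT

A 6-joint arm with a two-finger parallel gripper is mounted at the origin on the work surface. World frame = base frame: x ahead of the robot, y to its left, z up, the work surface at z = 0. Lengths are in m, angles in rad, forces in N, time in s.
With the tool pointing down it reaches from about 0.3 to 0.875 m from the base axis. Payload 6.4 kg.
Tool frame: the origin (TCP) lies between the finger pads; the fingertips stand 8 mm ahead of it and the grasp point (between the pads) lies 11 mm behind it; z points along the fingers, y is the direction in which the jaws open and shut (so a half turn about z gives the same grasp; the last joint's range is limited). The gripper opens to 85 mm and grips with 20 to 120 N. Pads are 22 mm wide; open, the fingers measure 114 mm over their backs; the gripper's body (76 mm by 85 mm) begins 54 mm behind the grasp point. The pads swing forward as they close: fully open they stand 13 mm farther back than shut.
Start: joints at [-1.325, 0.181, 1.607, -0, 1.354, -0.206], TCP at [0.251, -0.517, 0.239] pointing down, gripper open.
Joint ranges: [-2.99, 2.99], [-0.89, 2.07], [0.3, 2.58], [-1.14, 4.28], [0, 2.63], [-3.12, 3.12]. Speed limits (rad/s): [2.57, 2.57, 3.01, 3.14, 3.14, 3.14].

INTERFACE

Orientations are given as a unit quaternion [w, x, y, z].
In Python, from bench import monitor, viewer, workorder, spotter gives the robot as it stands. The module is installed in compiled form; this text tells all that it offers.
- The arm moves only by the tool move_arm, never from a script. Its argument "motion" is a list of rows, each a list of 3 entries, a list of its own where there are three numbers: the shift along the tool's x, y, z in units of 60 mm (1.0 is 60 mm), then the turn, a rotation vector about the tool's x, y, z in units of 8 degrees (1.0 is 8 degrees), then the opening in per cent of the stroke, from 0 (shut) to 100 (fully open). In form: [[[dx, dy, dz], [rx, ry, rz], grip], ...]. A call has 1 to 10 rows; each row is the pose to reach, as a shift and turn from the pose commanded when the call began, along the tool's axes at that moment; what a row does not reach only later rows make up. A row lasts 1/8 s, in which the tool goes at most 62.5 mm and 10.7 degrees, less where a joint would pass 70% of its speed; a pose out of reach is approached as far as the arm can. A call with a gripper value outside its range is refused whole. The fingers move at their own pace and stop on an object; the grip force is fixed at half the most. Time passes only in rows, so rows that repeat a pose let the fingers close. It gives the time, the measured TCP pose, the force and the opening at its end, in the units of the state.
- monitor.get_obs(): the state, without advancing time (a new reading comes with each control period).
- viewer.camera(name): name is "scene" or "top"; returns the picture (480x640x3 uint8, blue, green, red); there is no depth.
- viewer.calibration(name): a dict with "fovy" (degrees; the focal length in pixels is half the picture's height over the tangent of half this angle, whatever the lens; pixels are square), "cx", "cy" (the principal point, pixels), "distortion" ([k1, k2, p1, p2, k3] as OpenCV has them; the pictures are not rectified), "extrinsics" (4x4, takes a point from camera to world coordinates). Camera axes: x right, y down, z forward; pixel columns grow to the right and rows downward; lengths in m; the calibration is good to about 2 mm. A picture is of the moment at which its call begins. calibration takes no time and is no camera call.
- workorder.hand_in(): hands the job in, once; it reports no verdict.
Trained networks look in the newest picture that a camera, given by its name, has taken for a name from the list of things; names that differ only in an ending like _2 or _b are one class to them, and where a whole thing is asked for, a point or a joint stands for the part that bears it (a point fixed in the world has none). Each returns a list of dicts, best first, with "score" (0 to 1); they miss things now and then, are a little off and sometimes report something else, mostly with a low value. They report only what shows in the picture. A call takes as long as a camera call. They do not tell look-alikes from the thing itself.
- spotter.search_frame(camera, name): "centre" ([column, row] as shares, 0 to 1, of the picture: columns of its width, rows of its height, amid what is visible of it).
- spotter.outline_of(camera, name): "region" (480x640 bool, what is visible of it) and "centre" ([column, row] as shares, 0 to 1, of the picture: columns of its width, rows of its height, amid what is visible of it).
The state is a dict: "time_s": time; "q": joint angles; "dq": joint speeds; "joint_efforts": joint torques, N m; "eef_pos": TCP position; "eef_rot": TCP orientation; "wrist_force": force on the tool from outside, world axes, zero at the start; "torque": the same for the moment, N m; "opening": opening from 0.0 (shut) to 1.0 (fully open).
Only numpy, scipy, OpenCV 4.12 (cv2) and the standard library are available. Lean on these libraries where they do the work, as an engineer would, in place of code of your own. Each camera call takes 0.05 s, during which the arm holds its last target. There are 200 camera calls.

## Working session

There is one attempt and no reset: what is moved stays moved. The work goes in short steps, Python scripts to look and compute and a tool call to move; the robot and the scene stay as the last step left them, time stands still between calls to the robot, and variables do not carry over. Pictures are saved under pics/ and viewed, about 12 in all and at most 16, crops included, and the job is handed in when it is done.

Besides the shell and the picture viewer there is one more tool, called after "Request:" as name(argument=value, ...), one argument or row to a line, values as JSON. move_arm: Moves the arm, as the interface text tells. Its arguments: {"type":"object","properties":{"motion":{"type":"array","items":{"type":"array"}}},"required":["motion"]}

```bash
mkdir -p pics
cat > h.py <<'E'
import numpy as np, cv2
from bench import monitor, viewer, workorder, spotter
from scipy.spatial.transform import Rotation as R
def cal(n):
    c=viewer.calibration(n); f=240/np.tan(np.radians(c["fovy"])/2)
    K=np.array([[f,0,c["cx"]],[0,f,c["cy"]],[0,0,1.]]); return K,np.array(c["distortion"],float),np.array(c["extrinsics"])
def px2w(n,uv,z):
    K,d,T=cal(n); uv=np.array(uv,float).reshape(-1,1,2)
    p=cv2.undistortPoints(uv,K,d).reshape(-1,2); r=np.c_[p,np.ones(len(p))]@T[:3,:3].T
    return T[:3,3]+r*((z-T[2,3])/r[:,2])[:,None]
def w2px(n,P):
    K,d,T=cal(n); Ti=np.linalg.inv(T)
    return cv2.projectPoints(np.array(P,float).reshape(-1,3),cv2.Rodrigues(Ti[:3,:3])[0],Ti[:3,3],K,d)[0].reshape(-1,2)
def q(o): 
    w,x,y,z=o["eef_rot"]; return R.from_quat([x,y,z,w])
def plan(p,yaw=None):
    """tool-axis shift (60mm units) and turn (8deg) to TCP p, tool down with jaw(y) axis at world yaw (mod pi)"""
    o=monitor.get_obs(); r=q(o); s=r.inv().apply(np.array(p)-o["eef_pos"])/.06
    best=None
    if yaw is not None:
        for k in range(-2,3):
            a=yaw+k*np.pi; y=np.array([np.cos(a),np.sin(a),0]); z=np.array([0,0,-1.]); t=R.from_matrix(np.c_[np.cross(y,z),y,z])
            v=(r.inv()*t).as_rotvec()/np.radians(8)
            if best is None or np.linalg.norm(v)<np.linalg.norm(best): best=v
    print("shift",s.round(3),"turn",None if best is None else best.round(3),"q",np.round(o["q"],2))
E
python3 - <<'E'
from h import *
for n in("scene","top"):
    cv2.imwrite(f"pics/{n}0.png",viewer.camera(n)); K,d,T=cal(n); print(n,K[0,0],K[:2,2],d,T.round(3).tolist())
    for t in("pocket","needle","mark","board_middle","tray_floor","cork_foot","cork_grip","left_p_head","left_p_foot","middle_p_head","right_p_head","template","caliper","chisel"):
        print(t,[(round(r["score"],2),(np.array(r["centre"])*[640,480]).round(0).tolist()) for r in spotter.search_frame(n,t)][:6])
o=monitor.get_obs();print(o)
E
```

```text
scene 507.63483518971424 [323.45395856 247.36657792] [-0.03116237  0.          0.          0.          0.        ] [[0.588, 0.528, -0.612, 1.329], [0.809, -0.384, 0.446, -0.619], [0.001, -0.757, -0.653, 0.97], [0.0, 0.0, 0.0, 1.0]]
pocket [(0.87, [367.0, 285.0])]
needle []
mark [(0.56, [372.0, 282.0])]
board_middle [(0.82, [426.0, 228.0])]
tray_floor [(0.86, [223.0, 328.0])]
cork_foot [(0.8, [300.0, 289.0]), (0.67, [295.0, 320.0]), (0.64, [263.0, 304.0])]
cork_grip [(0.64, [262.0, 305.0]), (0.63, [296.0, 290.0]), (0.61, [295.0, 321.0])]
left_p_head [(0.57, [370.0, 224.0])]
left_p_foot [(0.92, [367.0, 244.0])]
middle_p_head [(0.65, [311.0, 244.0])]
right_p_head [(0.26, [185.0, 259.0])]
template [(0.95, [409.0, 271.0])]
caliper [(0.67, [361.0, 180.0])]
chisel [(0.86, [183.0, 257.0]), (0.61, [295.0, 320.0])]
top 547.6036202397687 [315.0198962  244.16362489] [-0.00038725  0.          0.          0.          0.        ] [[-0.019, -0.997, 0.069, 0.429], [-1.0, 0.018, -0.008, -0.014], [0.007, -0.069, -0.998, 1.193], [0.0, 0.0, 0.0, 1.0]]
pocket [(0.61, [293.0, 182.0])]
needle [(0.45, [283.0
[... 572 characters left out ...]
]), (0.54, [234.0, 250.0])]
{'time_s': 1.5, 'q': array([-1.32531670e+00,  1.80803500e-01,  1.60704044e+00,  6.57994319e-06,
        1.35382073e+00, -2.06298344e-01]), 'dq': array([-0.00162638,  0.00048203,  0.00033604, -0.00020654, -0.00076947,
        0.00066597]), 'joint_efforts': array([ 8.09927969e-04, -4.44836891e+01, -3.51674294e+01, -2.84391563e-04,
        7.60214280e-04, -1.76684097e-06]), 'eef_pos': array([ 0.25104079, -0.51729067,  0.23926692]), 'eef_rot': array([-3.60630630e-05,  9.74595542e-01,  2.23972160e-01,  2.50683386e-06]), 'wrist_force': array([-1.01661893,  0.61486489, -0.10493767]), 'torque': array([ 0.01873036,  0.03909065, -0.00898622]), 'opening': 0.9994730562099786}
```

View pics/top0.png

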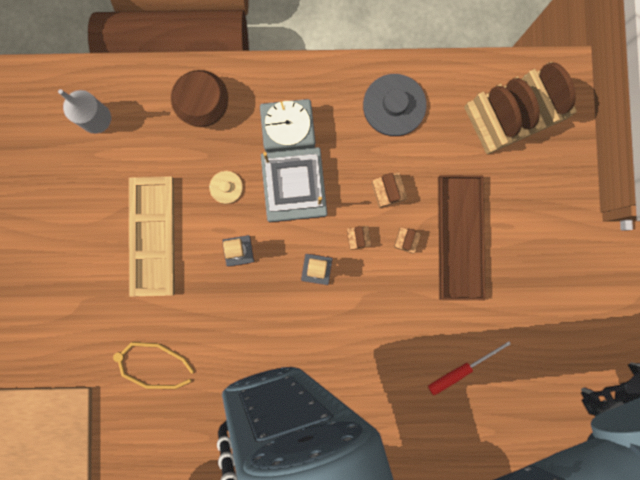

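View pics/scene0.png

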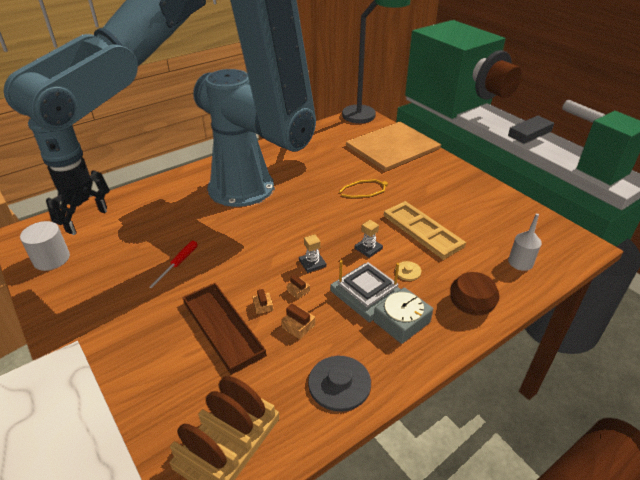

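Top view: tester at (293,185) with its dial at (287,123) towards +x. The left cartridge is at (237,250) and the middle one at (318,268). The chisel at (455,375) means there is no right cartridge. Oak board is at (153,237), tray at (463,237). Cork candidates are (390,190), (407,240) and (357,237); (390,190) is the largest. I'll confirm that in a crop.

```bash
cat >> h.py <<'E'
def outl(n,t,k=4):
    return [(round(r["score"],2),(np.array(r["centre"])*[640,480]).round(1),r["region"]) for r in spotter.outline_of(n,t)][:k]
def rect(m):
    c=max(cv2.findContours(m.astype(np.uint8),cv2.RETR_EXTERNAL,cv2.CHAIN_APPROX_NONE)[0],key=len); return cv2.boxPoints(cv2.minAreaRect(c)),c
E
python3 - <<'E'
from h import *
im=viewer.camera("top"); vis=cv2.resize(im[95:285,215:435],None,fx=3.3,fy=3.1,interpolation=cv2.INTER_CUBIC)
S=lambda p:((np.array(p)-[215,95]+.5)*[3.3,3.1]).astype(int)
for t,z in(("pocket",.046),("board_middle",.02),("tray_floor",.024),("cork_foot",.032),("cork_grip",.058),("left_p_foot",.014),("left_p_head",.09),("middle_p_foot",.014),("middle_p_head",.09)):
    for s,c,m in outl("top",t,3):
        b,ct=rect(m); w=px2w("top",b,z)
        e=np.diff(np.r_[w,w[:1]],axis=0)[:2]; L=np.linalg.norm(e,axis=1)
        print(t,s,c,"ctr",w.mean(0).round(4)[:2],"size",(L*1000).round(0),"ang",np.degrees(np.arctan2(e[:,1],e[:,0])).round(1))
        cv2.drawContours(vis,[S(ct.reshape(-1,2))],-1,(0,255,0) if "foot" in t else (255,0,255),1)
cv2.imwrite("pics/crop1.png",vis)
E
```

```text
pocket 0.95 [291.8 183.2] ctr [0.6457 0.0206] size [112. 126.] ang [ -84.9 -175.1]
board_middle 0.68 [390.6 190.8] ctr [ 0.6262 -0.1855] size [66. 70.] ang [ -73.3 -164.3]
board_middle 0.66 [153.6 235.6] ctr [0.5343 0.3255] size [ 99. 258.] ang [ -90.4 -179.4]
tray_floor 0.56 [459.4 237.6] ctr [ 0.5201 -0.3389] size [276. 104.] ang [ -1.9 -91. ]
cork_foot 0.95 [356.8 235. ] ctr [ 0.5222 -0.1169] size [46. 47.] ang [ -83.9 -174.3]
cork_foot 0.71 [389.8 190.3] ctr [ 0.6245 -0.1836] size [64. 68.] ang [ -74.9 -165.8]
cork_foot 0.69 [408.  241.5] ctr [ 0.5138 -0.2201] size [50. 48.] ang [ -20.  -109.6]
cork_grip 0.9 [387.9 190.8] ctr [ 0.6194 -0.1802] size [61. 63.] ang [ -74.9 -165.8]
cork_grip 0.63 [407.4 240.6] ctr [ 0.513  -0.2158] size [46. 45.] ang [ -18.3 -107.8]
cork_grip 0.61 [358.8 238.9] ctr [ 0.5187 -0.1139] size [42. 41.] ang [ -82.9 -173.3]
left_p_foot 0.72 [238.8 248.9] ctr [0.4992 0.1428] size [61. 59.] ang [ -82.9 -172.5]
left_p_head 0.69 [235.5 250.9] ctr [0.4986 0.1412] size [40. 38.] ang [ -81.5 -171.1]
middle_p_foot 0.81 [314.7 270.7] ctr [ 0.4566 -0.0265] size [62. 60.] ang [ -10.4 -100.5]
middle_p_head 0.67 [318.9 267.3] ctr [ 0.4558 -0.026 ] size [35. 34.] ang [ -10.5 -100.5]
```

View pics/crop1.png

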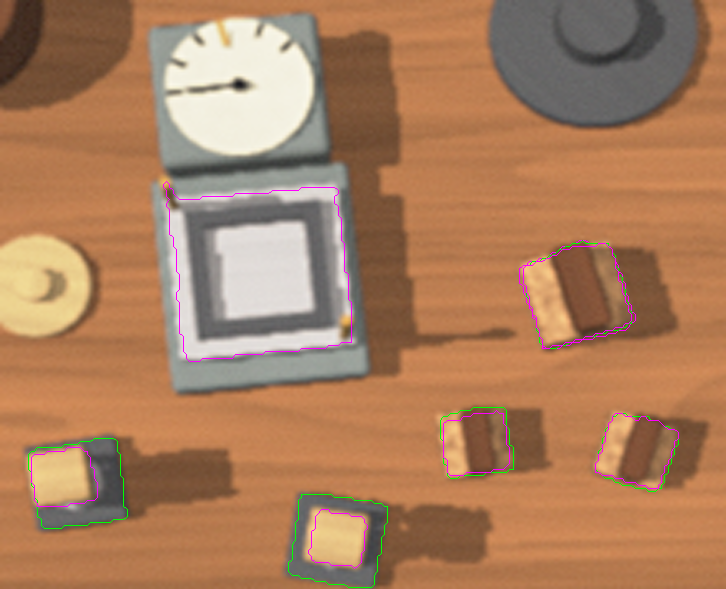

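The crop confirms the corks: (390,190) is about 64 mm across, the other two about 46 mm, so (390,190) is the one. The needle points to +y, i.e. 0. Next I fit accurate poses with silhouette and pattern models.

```bash
cat >> h.py <<'E'
from scipy.optimize import minimize
def box(x,y,a,cx,cy,sx,sy,z0,z1):
    c=np.array([[i*sx/2+cx,j*sy/2+cy] for i in(-1,1) for j in(-1,1)]); r=np.array([[np.cos(a),-np.sin(a)],[np.sin(a),np.cos(a)]])
    c=c@r.T+[x,y]; return np.r_[np.c_[c,[z0]*4],np.c_[c,[z1]*4]]
def fit(n,mask,boxes,p0,up=4):
    """pose (x,y,yaw) whose boxes' silhouettes match mask; boxes rows cx,cy,sx,sy,z0,z1"""
    u0,v0=np.argwhere(mask).min(0)[::-1]-8; u1,v1=np.argwhere(mask).max(0)[::-1]+8
    m=cv2.resize(mask[v0:v1,u0:u1].astype(np.uint8)*255,None,fx=up,fy=up,interpolation=cv2.INTER_LINEAR)>127
    def cost(p):
        r=np.zeros(m.shape,np.uint8)
        for b in boxes:
            h=cv2.convexHull(((w2px(n,box(p[0],p[1],p[2],*b))-[u0,v0]+.5)*up*16).astype(np.int32)); cv2.fillConvexPoly(r,h,1,shift=4)
        r=r>0; return 1-(r&m).sum()/(r|m).sum()
    s=np.array([p0]+[[p0[0]+.008,*p0[1:]],[p0[0],p0[1]+.008,p0[2]],[p0[0],p0[1],p0[2]+.12]])
    o=minimize(cost,p0,method="Nelder-Mead",options=dict(initial_simplex=s,xatol=1e-5,fatol=1e-5)); return o.x,o.fun
CART=[(0,0,.06,.06,0,.014),(0,0,.036,.036,.064,.09)]
def fitpat(n,im,p0,dz=0):
    g=cv2.cvtColor(im,cv2.COLOR_BGR2GRAY).astype(np.float32); t=np.linspace(-.056,.056,113); X,Y=[a.ravel() for a in np.meshgrid(t,t)]
    d=np.maximum(abs(X),abs(Y)); ring=(d>.032)&(d<.044); w=np.where(ring,-1.,1.); Z=np.where(ring,.054,.046)-dz
    def cost(p):
        c,s=np.cos(p[2]),np.sin(p[2]); uv=w2px(n,np.c_[c*X-s*Y+p[0],s*X+c*Y+p[1],Z]).astype(np.float32)
        v=cv2.remap(g,uv[:,0].reshape(1,-1),uv[:,1].reshape(1,-1),cv2.INTER_LINEAR).ravel(); return -np.corrcoef(v,w)[0,1]
    s=np.array([p0,[p0[0]+.008,*p0[1:]],[p0[0],p0[1]+.008,p0[2]],[p0[0],p0[1],p0[2]+.1]])
    o=minimize(cost,p0,method="Nelder-Mead",options=dict(initial_simplex=s,xatol=1e-5,fatol=1e-6)); return o.x,o.fun
E
python3 - <<'E'
from h import *
near=lambda l,c:min(l,key=lambda r:np.linalg.norm(r[1]-np.array(c)))[2]
for n,cs in(("top",dict(l=(238,249),m=(316,269),c=(390,190),b=(154,236),t=(460,238))),("scene",dict(l=(369,238),m=(312,254),c=(298,320),b=(426,228),t=(223,328)))):
    im=viewer.camera(n); print(n,"pocket",fitpat(n,im,[.645,.02,.09]))
    for k,p0 in(("l",[.4985,.1415,.13]),("m",[.456,-.026,-.18])):
        s={"l":"left","m":"middle"}[k]; a=near(outl(n,s+"_p_foot"),cs[k]); b=near(outl(n,s+"_p_head"),cs[k]); print(k,fit(n,a|b,CART,p0))
    print("board",fit(n,near(outl(n,"board_middle"),cs["b"]),[(0,0,.256,.092,0,.02)],[.53,.325,0.01]))
    print("tray",fit(n,near(outl(n,"tray_floor"),cs["t"]),[(0,0,.27,.094,0,.024)],[.52,-.338,-.02]))
    print("cork",fit(n,near(outl(n,"cork_foot"),cs["c"])|near(outl(n,"cork_grip"),cs["c"]),[(0,0,.06,.06,0,.032),(0,0,.06,.024,.032,.058)],[.62,-.18,.26]))
plan([.4985,.1415,.2],np.radians(97.5))
E
```

```text
top pocket (array([0.64065452, 0.02030728, 0.08400429]), np.float64(-0.8056755405295642))
l (array([0.49938605, 0.14232389, 0.16160841]), np.float64(0.09178113728800552))
m (array([ 0.45801621, -0.02605115, -0.16165848]), np.float64(0.060033521255523414))
board (array([0.5336287 , 0.32907926, 0.01493593]), np.float64(0.020544110421736983))
tray (array([ 0.5192622 , -0.34059845, -0.02920154]), np.float64(0.017675216571706898))
cork (array([ 0.62468114, -0.18572514,  0.27306544]), np.float64(0.04656569682476419))
scene pocket (array([0.64156681, 0.02150617, 0.08353362]), np.float64(-0.6478916355474974))
l (array([0.49991661, 0.1485132 , 0.22280641]), np.float64(0.14198958935801043))
m (array([ 0.45537088, -0.02150468, -0.21118995]), np.float64(0.1036546658202594))
board (array([0.5318587 , 0.33359045, 0.00861332]), np.float64(0.04665738161559885))
tray (array([ 0.51936143, -0.33873083, -0.02182179]), np.float64(0.02337326947908669))
cork (array([ 0.62573326, -0.18326589,  0.28906229]), np.float64(0.06659167604049498))
shift [ 8.504 -8.078  0.655] turn [-0.     0.     2.298] q [-1.33  0.18  1.61 -0.    1.35 -0.21]
```

Request:
move_arm(
  motion=[
    [[8.5,-8.08,0.4],[0,0,2.4],100],
    [[8.5,-8.08,0.4],[0,0,2.4],100],
    [[8.5,-8.08,0.4],[0,0,2.4],100],
    [[8.5,-8.08,0.4],[0,0,2.4],100],
    [[8.5,-8.08,0.4],[0,0,2.4],100],
    [[8.5,-8.08,0.4],[0,0,2.4],100],
    [[8.5,-8.08,0.4],[0,0,2.4],100],
    [[8.5,-8.08,0.4],[0,0,2.4],100],
    [[8.5,-8.08,0.4],[0,0,2.4],100],
    [[8.5,-8.08,0.4],[0,0,2.4],100],
  ],
)

```text
time_s: 4.15
eef_pos: [0.4711, 0.0696, 0.2184]
eef_rot: [0.0, 0.998, 0.058, 0.001]
wrist_force: [1.4, -0.8, -0.3]
opening: 1.0
```

Run:
```python
from h import *
plan([.4995,.143,.066],np.radians(98.6)); print(monitor.get_obs()["eef_pos"],monitor.get_obs()["wrist_force"])
cv2.imwrite("pics/s1.png",viewer.camera("scene")[130:380,180:500].repeat(2,0).repeat(2,1))
im=viewer.camera("scene")
for t in ("left_p_foot","left_p_head"): print([(r[0],r[1]) for r in outl("scene",t)])
```

```text
shift [ 0.609 -1.161  2.54 ] turn [ 0.004 -0.01  -0.238] q [-0.1  -0.02  1.87 -0.    1.29  1.35]
[0.47110612 0.06959804 0.21839505] [ 1.3846031  -0.82011041 -0.27745601]
[(0.8, array([367.4, 243.4]))]
[(0.59, array([370.6, 222.7]))]
```

Request:
move_arm(
  motion=[
    [[0.3,-0.6,0.7],[0,0,-0.24],100],
    [[0.61,-1.16,1.2],[0,0,-0.24],100],
    [[0.61,-1.16,1.2],[0,0,-0.24],100],
    [[0.61,-1.16,1.2],[0,0,-0.24],100],
  ],
)

```text
time_s: 4.85
eef_pos: [0.499, 0.1394, 0.1464]
eef_rot: [0.0, 0.997, 0.074, 0.0]
wrist_force: [-0.1, -0.9, -0.1]
opening: 1.0
```

Run:
```python
from h import *
plan([.4995,.143,.066],np.radians(98.6)); print(monitor.get_obs()["eef_pos"],monitor.get_obs()["dq"].round(3))
cv2.imwrite("pics/s1.png",viewer.camera("scene")[150:330,240:480].repeat(3,0).repeat(3,1))
```

```text
shift [ 0.018 -0.06   1.34 ] turn [ 0.004 -0.001 -0.01 ] q [ 0.04  0.16  1.83 -0.    1.15  1.47]
[0.4989558  0.1393532  0.14640266] [-0.006 -0.023 -0.007  0.003 -0.004  0.004]
```

View pics/s1.png

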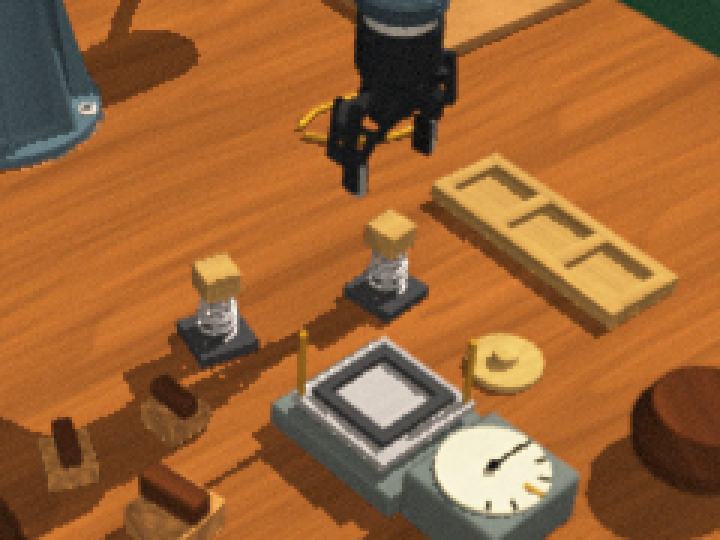

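The gripper hangs over the left cartridge (crop (390,230)), jaws straddling the cap along y. I'll descend, close and lift.

Request:
move_arm(
  motion=[
    [[0.02,-0.05,0.6],[0,0,0],100],
    [[0.02,-0.05,1.1],[0,0,0],100],
    [[0.02,-0.05,1.34],[0,0,0],100],
    [[0.02,-0.05,1.34],[0,0,0],100],
    [[0.02,-0.05,1.34],[0,0,0],20],
    [[0.02,-0.05,1.34],[0,0,0],20],
    [[0.02,-0.05,1.34],[0,0,0],20],
    [[0.02,-0.05,1.34],[0,0,0],20],
    [[0.02,-0.05,1.34],[0,0,0],20],
    [[0.02,-0.05,1.34],[0,0,0],20],
  ],
)

```text
time_s: 6.15
eef_pos: [0.5, 0.1442, 0.0659]
eef_rot: [-0.0, 0.997, 0.075, 0.001]
wrist_force: [1.6, 0.5, 2.6]
opening: 0.414
```

Request:
move_arm(
  motion=[
    [[0,0,-0.6],[0,0,0],20],
    [[0,0,-1.3],[0,0,0],20],
    [[0,0,-1.3],[0,0,0],20],
    [[0,0,-1.3],[0,0,0],20],
  ],
)

```text
time_s: 6.65
eef_pos: [0.4985, 0.1439, 0.1425]
eef_rot: [0.0, 0.997, 0.075, -0.001]
wrist_force: [-0.4, -0.0, -2.1]
opening: 0.412
```

Run:
```python
from h import *
plan([.641,.021,.2],np.radians(94.8)); o=monitor.get_obs(); print(o["eef_pos"],o["wrist_force"],o["opening"])
cv2.imwrite("pics/s2.png",viewer.camera("scene")[150:330,240:480].repeat(3,0).repeat(3,1))
```

```text
shift [ 2.04   2.381 -0.962] turn [0.    0.014 0.476] q [ 0.05  0.17  1.83 -0.    1.14  1.47]
[0.49848502 0.14391806 0.14252939] [-0.39331022 -0.0261808  -2.06994517] 0.41221459196302546
```

View pics/s2.png

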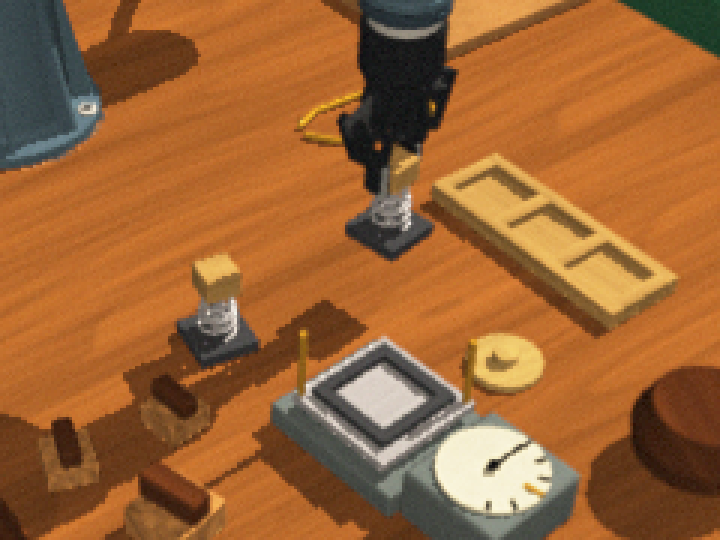

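Request:
move_arm(
  motion=[
    [[0,0,-0.97],[0,0,0.2],20],
    [[0.7,0.8,-0.97],[0,0,0.48],20],
    [[1.4,1.6,-0.97],[0,0,0.48],20],
    [[2.04,2.38,-0.97],[0,0,0.48],20],
    [[2.04,2.38,-0.97],[0,0,0.48],20],
    [[2.04,2.38,-0.97],[0,0,0.48],20],
    [[2.04,2.38,-0.97],[0,0,0.48],20],
  ],
)

```text
time_s: 7.58
eef_pos: [0.6406, 0.0223, 0.2009]
eef_rot: [-0.0, 0.999, 0.042, -0.001]
wrist_force: [-0.8, -0.5, -1.7]
opening: 0.41
```

Run:
```python
from h import *
plan([.641,.021,.122],np.radians(94.8)); o=monitor.get_obs(); p=o["eef_pos"]; print(p,o["wrist_force"])
V=[]
for n in("top","scene"):
    im=viewer.camera(n); f=outl(n,"left_p_foot"); uv=w2px(n,p-[0,0,.06]); print(n,"expect",uv,[(r[0],r[1]) for r in f])
    if f:
        m=min(f,key=lambda r:np.linalg.norm(r[1]-uv[0]))[2]; z=p[2]-.066
        x,c=fit(n,m,[(0,0,.06,.06,z,z+.014)],[p[0],p[1],.084]); print(x,c)
        cv2.drawContours(im,[rect(m)[1]],-1,(0,255,0),1)
    u,v=uv[0].astype(int); V.append(cv2.resize(im[max(v-75,0):v+75,u-100:u+100],(400,300)))
cv2.imwrite("pics/s3.png",np.hstack(V))
```

```text
shift [0.007 0.024 1.315] turn [-0.005  0.014  0.005] q [-0.15  0.36  1.46  0.    1.32  1.34]
[0.64060979 0.02234993 0.20090082] [-0.78497678 -0.51965073 -1.66690053]
top expect [[290.71280598 173.02326233]] [(0.93, array([292.9, 180.1])), (0.25, array([460. , 233.5]))]
[0.64033029 0.02161411 0.08225974] 0.45318407591370746
scene expect [[369.33960282 254.82491686]] [(0.8, array([371.6, 254.9]))]
[0.63892911 0.02557436 0.10778242] 0.3035462170916037
```

View pics/s3.png

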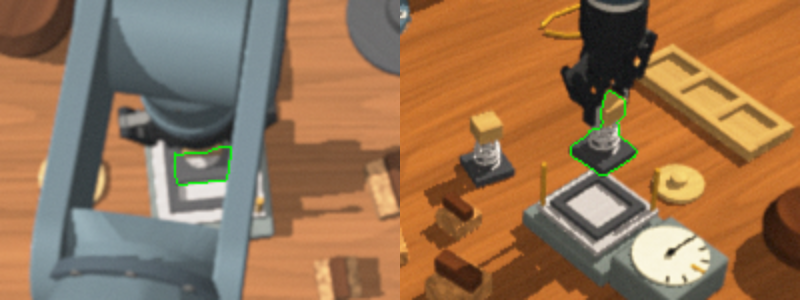

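Request:
move_arm(
  motion=[
    [[0,0.02,0.6],[0,0,0],20],
    [[0,0.02,1.15],[0,0,0],20],
    [[0,0.02,1.15],[0,0,0],20],
    [[0,0.02,1.15],[0,0,0],20],
  ],
)

```text
time_s: 8.28
eef_pos: [0.6427, 0.0201, 0.1344]
eef_rot: [0.0, 0.999, 0.042, 0.001]
wrist_force: [0.7, 0.0, -0.7]
opening: 0.41
```

```bash
cat >> h.py <<'E'
def footfit(t,cam="scene"):
    o=monitor.get_obs(); p=o["eef_pos"]; im=viewer.camera(cam); g=cv2.cvtColor(im,cv2.COLOR_BGR2GRAY); z=p[2]-.066
    yaw=np.arctan2(*q(o).apply([0,1,0])[[1,0]])-np.pi/2; yaw=(yaw+np.pi/4)%(np.pi/2)-np.pi/4
    for r in outl(cam,t):
        if np.linalg.norm(r[1]-w2px(cam,p-[0,0,.06])[0])<25:
            m=r[2]; uv=w2px(cam,box(p[0],p[1],yaw,0,0,.06,.06,z,z+.014)); print("mask corners extents",np.argwhere(m).min(0)[::-1],np.argwhere(m).max(0)[::-1],"model",uv.min(0).round(1),uv.max(0).round(1))
    return im,yaw,z,p
E
python3 - <<'E'
from h import *
plan([.641,.021,.116],np.radians(94.8)); im,yaw,z,p=footfit("left_p_foot"); print(p,yaw)
v=cv2.resize(im[190:330,300:460],None,fx=4.2,fy=4.2,interpolation=cv2.INTER_CUBIC)
b=box(p[0],p[1],yaw,0,0,.06,.06,z,z+.014)
for P,c in((b[4:],(0,255,0)),(b[:4],(0,255,255)),(box(.641,.021,.084,0,0,.064,.064,.054,.054)[:4],(255,0,255))):
    cv2.polylines(v,[((w2px("scene",P[[0,1,3,2]])-[300,190]+.5)*4.2).astype(np.int32)],True,c,1)
cv2.imwrite("pics/s4.png",v)
E
```

```text
shift [-0.028 -0.017  0.306] turn [ 0.003 -0.014 -0.002] q [-0.15  0.43  1.51 -0.    1.2   1.33]
mask corners extents [352 247] [384 286] model [350.9 261.6] [384.6 288.7]
[0.64273366 0.02010383 0.13435813] 0.0834995165740251
```

View pics/s4.png

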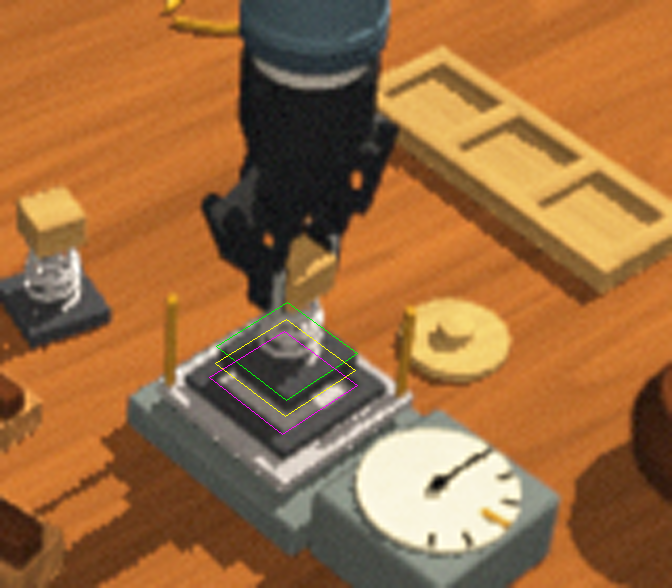

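Request:
move_arm(
  motion=[
    [[-0.01,-0.01,0],[0,0,0],20],
    [[-0.01,-0.01,0],[0,0,0],20],
    [[-0.01,-0.01,0],[0,0,0],20],
    [[-0.01,-0.01,0.12],[0,0,0],20],
    [[-0.01,-0.01,0.24],[0,0,0],20],
    [[-0.01,-0.01,0.24],[0,0,0],20],
  ],
)

```text
time_s: 9.12
eef_pos: [0.6404, 0.0206, 0.1169]
eef_rot: [-0.0, 0.999, 0.042, -0.001]
wrist_force: [-0.1, -0.3, -1.0]
opening: 0.41
```

Run:
```python
from h import *
plan([.641,.021,.112],np.radians(94.8)); o=monitor.get_obs(); print(o["eef_pos"],o["wrist_force"])
```

```text
shift [ 0.01  -0.005  0.082] turn [-0.004  0.017 -0.005] q [-0.15  0.45  1.52  0.    1.17  1.33]
[0.64042503 0.02063118 0.11694423] [-0.13448917 -0.33686935 -1.02815735]
```

The foot is already below the rim (z ≈ 0.051) with no contact force, so it is going in. Seating it now.

Request:
move_arm(
  motion=[
    [[0,0,0.05],[0,0,0],20],
    [[0,0,0.09],[0,0,0],20],
    [[0,0,0.11],[0,0,0],20],
    [[0,0,0.11],[0,0,0],20],
  ],
)

```text
time_s: 9.62
eef_pos: [0.6414, 0.0205, 0.1121]
eef_rot: [0.0, 0.999, 0.042, 0.0]
wrist_force: [-1.6, 0.1, 0.2]
opening: 0.413
```

Run:
```python
from h import *
o=monitor.get_obs(); print(o["eef_pos"],o["wrist_force"])
im=viewer.camera("scene"); cv2.imwrite("pics/s5.png",cv2.resize(im[210:340,310:450],None,fx=4.2,fy=4.2,interpolation=cv2.INTER_CUBIC))
```

```text
[0.64142441 0.0205486  0.11210652] [-1.56135016  0.08845726  0.16276652]
```

View pics/s5.png

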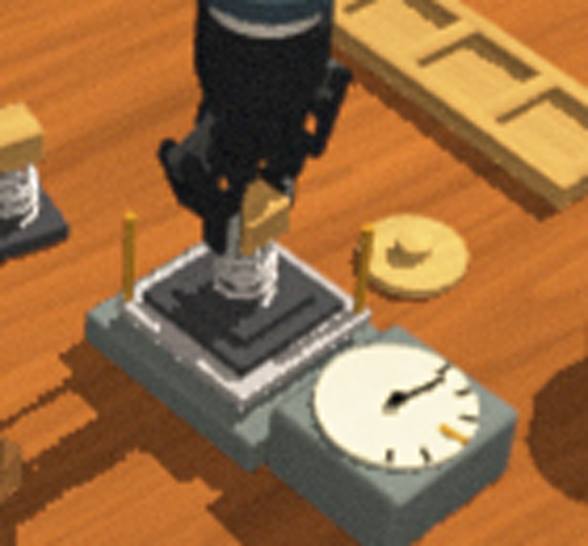

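Seated flat; the needle shows about 1 N, the cartridge's weight. Next, the press.

Request:
move_arm(
  motion=[
    [[0,0,0.1],[0,0,0],20],
    [[0,0,0.2],[0,0,0],20],
    [[0,0,0.3],[0,0,0],20],
    [[0,0,0.37],[0,0,0],20],
    [[0,0,0.37],[0,0,0],20],
    [[0,0,0.37],[0,0,0],20],
  ],
)

```text
time_s: 10.42
eef_pos: [0.6419, 0.021, 0.0915]
eef_rot: [-0.0, 0.999, 0.042, 0.001]
wrist_force: [-5.6, 3.3, 13.7]
opening: 0.412
```

```bash
cat >> h.py <<'E'
def dial(im,dz=0):
    """needle angle (rad, clockwise from tester +y) on the dial rectified to the tester frame; 4 px per mm... returns dial picture too"""
    c,s=np.cos(.084),np.sin(.084); ctr=np.array([.641+.125*c,.021+.125*s]); N=400; k=.05/200
    v,u=np.mgrid[0:N,0:N]; X=(200-v.ravel())*k; Y=(200-u.ravel())*k   # up=+x, left=+y
    uv=w2px("scene",np.c_[c*X-s*Y+ctr[0],s*X+c*Y+ctr[1],np.full(X.size,.06)]).astype(np.float32)
    return cv2.remap(im,uv[:,0].reshape(N,N),uv[:,1].reshape(N,N),cv2.INTER_CUBIC)
def needle(d):
    g=cv2.cvtColor(d,cv2.COLOR_BGR2GRAY).astype(np.float32); a=np.arange(-.3,3.2,.01); r=np.arange(45,125,2.)
    # angle a clockwise from +y (left): direction left->up->right
    U=200-np.outer(np.cos(a),r); V=200-np.outer(np.sin(a),r)
    m=cv2.remap(g,U.astype(np.float32),V.astype(np.float32),cv2.INTER_LINEAR).mean(1); m=cv2.GaussianBlur(m.reshape(-1,1),(1,7),0).ravel(); return a[m.argmin()],m.min(),np.median(m)
def press():
    o=monitor.get_obs(); print(o["time_s"],o["eef_pos"],o["wrist_force"],o["opening"]); im=viewer.camera("scene"); d=dial(im); print("needle N",needle(d)); return im,d
E
python3 - <<'E'
from h import *
im,d=press()
v=cv2.resize(im[220:330,310:450],None,fx=2.8,fy=2.8*400/308,interpolation=cv2.INTER_CUBIC)
cv2.imwrite("pics/s6.png",np.hstack([v[:400],d]))
E
```

```text
10.425 [0.64189496 0.02095881 0.09148831] [-5.58187015  3.32958457 13.70335876] 0.41200007969114405
needle N (np.float64(1.3600000000000014), np.float32(100.8567), np.float32(243.10596))
```

View pics/s6.png

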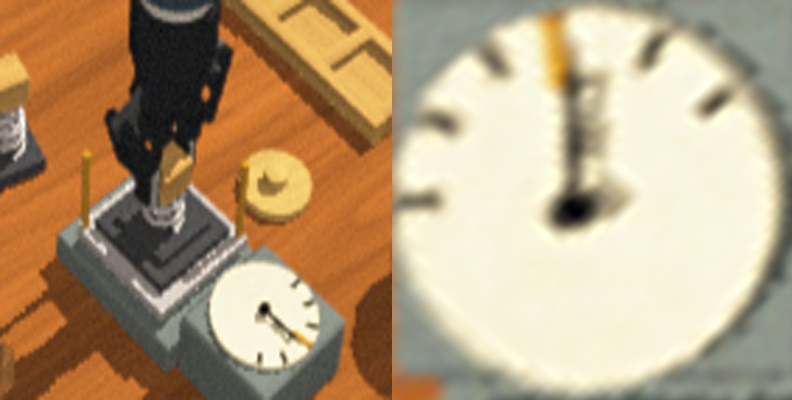

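The needle is already past the brass stroke at about 15 N, with about 17 mm compression. About 3.5 mm further brings the cap to the mark, where I'll hold.

Request:
move_arm(
  motion=[
    [[0,0,0.03],[0,0,0],20],
    [[0,0,0.06],[0,0,0],20],
    [[0,0,0.06],[0,0,0],20],
    [[0,0,0.06],[0,0,0],20],
  ],
)

```text
time_s: 10.98
eef_pos: [0.6419, 0.0211, 0.0882]
eef_rot: [-0.0, 0.999, 0.042, 0.001]
wrist_force: [-6.9, 3.6, 16.0]
opening: 0.413
```

```bash
sed -i 's/U=200-np.outer(np.cos(a),r); V=200-np.outer(np.sin(a),r)/U=180-np.outer(np.cos(a+.066),r); V=210-np.outer(np.sin(a+.066),r)/' h.py
cat >> h.py <<'E'
def level():
    o=monitor.get_obs(); im,d=press(); N=needle(d)[0]*10; top=o["eef_pos"][2]+.024; post=.116-.00025*N; print("cap top",top,"post",post,"too high mm",(top-post)*1000); return im
E
python3 - <<'E'
from h import *
level()
E
```

```text
10.975 [0.6419002  0.02105258 0.08824071] [-6.91652043  3.61599912 15.97693547] 0.41308013294210644
needle N (np.float64(1.730000000000002), np.float32(96.68001), np.float32(242.18724))
cap top 0.1122407057096815 post 0.111675 too high mm 0.5657057096815077
```

Request:
move_arm(
  motion=[
    [[0,0,0.006],[0,0,0],20],
    [[0,0,0.006],[0,0,0],20],
    [[0,0,0.006],[0,0,0],20],
    [[0,0,0.006],[0,0,0],20],
    [[0,0,0.006],[0,0,0],20],
    [[0,0,0.006],[0,0,0],20],
    [[0,0,0.006],[0,0,0],20],
    [[0,0,0.006],[0,0,0],20],
    [[0,0,0.006],[0,0,0],20],
    [[0,0,0.006],[0,0,0],20],
  ],
)

```text
time_s: 12.28
eef_pos: [0.6419, 0.021, 0.0879]
eef_rot: [-0.0, 0.999, 0.042, 0.001]
wrist_force: [-7.0, 2.5, 17.0]
opening: 0.419
```

Run:
```python
from h import *
im=level()
cv2.imwrite("pics/s7.png",cv2.resize(im[220:320,310:450],None,fx=5,fy=5,interpolation=cv2.INTER_CUBIC))
# post top level check by pixels
for s in(1,-1):
    c,sn=np.cos(.084),np.sin(.084); x,y=.641+s*.05*(c-sn),.021+s*.05*(sn+c); print("post",((w2px("scene",[x,y,.1117])-[310,220]+.5)*5).round(0))
```

```text
12.275 [0.64187916 0.02100405 0.0879244 ] [-6.95909131  2.54730378 16.99398863] 0.41883509314248757
needle N (np.float64(1.730000000000002), np.float32(106.985054), np.float32(242.17789))
cap top 0.11192440407884832 post 0.111675 too high mm 0.24940407884832538
post [[436. 229.]]
post [[153. 215.]]
```

View pics/s7.png

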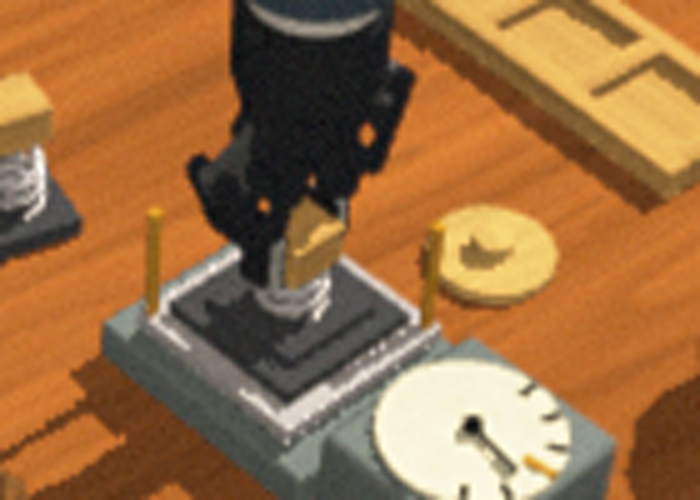

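Sound: about 17.3 N, well past the brass stroke; cap level with posts to within ~0.3 mm for 1.2 s. I'll let the spring rise and lift it out, and meanwhile refine the board pose with an edge fit.

Request:
move_arm(
  motion=[
    [[0,0,-0.2],[0,0,0],20],
    [[0,0,-0.42],[0,0,0],20],
    [[0,0,-0.9],[0,0,0],20],
    [[0,0,-1.6],[0,0,0],20],
    [[0,0,-1.9],[0,0,0],20],
    [[0,0,-1.9],[0,0,0],20],
  ],
)

```text
time_s: 13.08
eef_pos: [0.642, 0.0203, 0.2004]
eef_rot: [0.0, 0.999, 0.042, 0.001]
wrist_force: [0.1, 0.7, -2.4]
opening: 0.414
```

```bash
cat >> h.py <<'E'
def edgefit(n,im,rects,p0,dx=.008,da=.06):
    """rects: cx,cy,sx,sy,z outlines; maximise mean gradient across them"""
    g=cv2.GaussianBlur(cv2.cvtColor(im,cv2.COLOR_BGR2GRAY).astype(np.float32),(0,0),1.0); gx,gy=cv2.Sobel(g,cv2.CV_32F,1,0),cv2.Sobel(g,cv2.CV_32F,0,1)
    t=np.linspace(-.5,.5,60); L=[]
    for cx,cy,sx,sy,z in rects:
        for s in(-.5,.5): L+=[np.c_[cx+sx*t,0*t+cy+s*sy,0*t+z],np.c_[0*t+cx+s*sx,cy+sy*t,0*t+z]]
    def cost(p):
        c,s=np.cos(p[2]),np.sin(p[2]); v=0
        for l in L:
            uv=w2px(n,np.c_[c*l[:,0]-s*l[:,1]+p[0],s*l[:,0]+c*l[:,1]+p[1],l[:,2]]).astype(np.float32); d=uv[-1]-uv[0]; d/=np.linalg.norm(d)
            a=cv2.remap(gx,uv[:,0],uv[:,1],cv2.INTER_LINEAR).ravel()*-d[1]+cv2.remap(gy,uv[:,0],uv[:,1],cv2.INTER_LINEAR).ravel()*d[0]; v+=abs(a.mean())
        return -v/len(L)
    best=min(((cost([p0[0]+i,p0[1]+j,p0[2]+k]),i,j,k) for i in np.linspace(-dx,dx,9) for j in np.linspace(-dx,dx,9) for k in np.linspace(-da,da,7)))
    o=minimize(cost,np.array(p0)+best[1:],method="Nelder-Mead",options=dict(initial_simplex=[np.array(p0)+best[1:]+e for e in([0,0,0],[.001,0,0],[0,.001,0],[0,0,.01])],xatol=1e-5)); return o.x.round(4),round(o.fun,1)
BOARD=[(0,0,.256,.092,.02)]+[(i*.08,0,.064,.064,.02) for i in(-1,0,1)]
E
python3 - <<'E'
from h import *
for n in("top","scene"):
    im=viewer.camera(n); print(n,edgefit(n,im,BOARD,[.533,.331,.012]),edgefit(n,im,[(0,0,.27,.094,.024),(0,0,.26,.084,.024)],[.519,-.34,-.025])); cv2.imwrite(f"pics/b_{n}.png",im)
    for t in ("middle_p_foot","cork_foot"): print(t,[(r[0],r[1]) for r in outl(n,t)])
o=monitor.get_obs(); print(o["time_s"],o["eef_pos"],o["wrist_force"])
E
```

```text
Traceback (most recent call last):
  File "h.py", line 88, in edgefit
    best=min(((cost([p0[0]+i,p0[1]+j,p0[2]+k]),i,j,k) for i in np.linspace(-dx,dx,9) for j in np.linspace(-dx,dx,9) for k in np.linspace(-da,da,7)))
  File "h.py", line 88, in <genexpr>
    best=min(((cost([p0[0]+i,p0[1]+j,p0[2]+k]),i,j,k) for i in np.linspace(-dx,dx,9) for j in np.linspace(-dx,dx,9) for k in np.linspace(-da,da,7)))
               ~~~~^^^^^^^^^^^^^^^^^^^^^^^^^^^
  File "h.py", line 85, in cost
    uv=w2px(n,np.c_[c*l[:,0]-s*l[:,1]+p[0],s*l[:,0]+c*l[:,1]+p[1],l[:,2]]).astype(np.float32); d=uv[-1]-uv[0]; d/=np.linalg.norm(d)
       ~~~~^^^^^^^^^^^^^^^^^^^^^^^^^^^^^^^^^^^^^^^^^^^^^^^^^^^^^^^^^^^^^^^
  File "h.py", line 12, in w2px
    K,d,T=cal(n); Ti=np.linalg.inv(T)
          ~~~^^^
  File "h.py", line 5, in cal
    c=viewer.calibration(n); f=240/np.tan(np.radians(c["fovy"])/2)
ValueError: time passes only in moves, steps and waits
```

```bash
sed -i 's/^def cal(n):/import functools\n@functools.lru_cache\ndef cal(n):/' h.py
python3 - <<'E'
from h import *
for n in("top","scene"):
    im=viewer.camera(n); print(n,edgefit(n,im,BOARD,[.533,.331,.012]),edgefit(n,im,[(0,0,.27,.094,.024),(0,0,.26,.084,.024)],[.519,-.34,-.025]))
    for t in ("middle_p_foot","cork_foot"): print(t,[(r[0],r[1]) for r in outl(n,t)])
o=monitor.get_obs(); print(o["time_s"],o["eef_pos"],o["wrist_force"])
E
```

```text
top (array([0.5346, 0.3303, 0.004 ]), np.float64(-93.7)) (array([ 0.5196, -0.3343, -0.0304]), np.float64(-74.5))
middle_p_foot [(0.97, array([315.8, 269.9]))]
cork_foot [(0.93, array([409.1, 239.5])), (0.88, array([390.5, 192.4])), (0.62, array([359.1, 236. ]))]
scene (array([0.5329, 0.3333, 0.0048]), np.float64(-123.1)) (array([ 0.5195, -0.3364, -0.0159]), np.float64(-89.3))
middle_p_foot []
cork_foot [(0.93, array([262.3, 302.2])), (0.87, array([301.3, 290.2])), (0.76, array([294.6, 322.2])), (0.49, array([181.1, 258.1]))]
13.425 [0.64066912 0.02060125 0.19813048] [-0.35691646  0.20473676 -0.37722805]
```

Run:
```python
from h import *
plan([.5338,.3318,.12],np.radians(90.3)); plan([.5338,.3318,.09],np.radians(90.3))
```

```text
shift [-1.341 -5.316  1.308] turn [-0.003  0.016  0.558] q [-0.15  0.36  1.47  0.    1.31  1.33]
shift [-1.34  -5.316  1.808] turn [-0.003  0.016  0.558] q [-0.15  0.36  1.47  0.    1.31  1.33]
```

Request:
move_arm(
  motion=[
    [[-0.22,-0.88,0],[0,0,0.1],20],
    [[-0.45,-1.77,0],[0,0,0.2],20],
    [[-0.67,-2.65,0],[0,0,0.3],20],
    [[-0.9,-3.54,0.3],[0,0,0.4],20],
    [[-1.12,-4.43,0.9],[0,0,0.56],20],
    [[-1.34,-5.31,1.3],[0,0,0.56],20],
    [[-1.34,-5.31,1.3],[0,0,0.56],20],
    [[-1.34,-5.31,1.3],[0,0,0.56],20],
    [[-1.34,-5.31,1.3],[0,0,0.56],20],
    [[-1.34,-5.31,1.3],[0,0,0.56],20],
  ],
)

```text
time_s: 14.68
eef_pos: [0.5358, 0.3303, 0.1225]
eef_rot: [-0.0, 1.0, 0.002, 0.001]
wrist_force: [-0.7, -0.2, -2.1]
opening: 0.417
```

Run:
```python
from h import *
plan([.5338,.3318,.085],np.radians(90.3)); o=monitor.get_obs(); p=o["eef_pos"]; print(p,o["dq"].round(3)); V=[]
for n in("top","scene"):
    im=viewer.camera(n); z=p[2]-.066
    print(n,edgefit(n,im,[(0,0,.06,.06,z+.014)],[p[0],p[1],.005],dx=.006,da=.02))
    uv=w2px(n,[.5338,.3318,.02])[0]; u,v=uv.astype(int); s=8 if n=="top" else 6; w,h=400//s//2,600//s//2
    c=cv2.resize(im[v-h:v+h,u-w:u+w],None,fx=s,fy=s,interpolation=cv2.INTER_CUBIC)
    for P,col in((box(p[0],p[1],.005,0,0,.06,.06,z+.014,0)[:4],(0,255,0)),(box(.5338,.3318,.0045,0,0,.064,.064,.02,0)[:4],(255,0,255))):
        cv2.polylines(c,[((w2px(n,P[[0,1,3,2]])-[u-w,v-h]+.5)*s).astype(np.int32)],True,col,1)
    V.append(cv2.resize(c,(400,600)))
cv2.imwrite("pics/s8.png",np.hstack(V))
```

```text
shift [-0.035 -0.024  0.624] turn [-0.003 -0.01  -0.015] q [ 0.36  0.42  1.56 -0.    1.17  1.93]
[0.53583291 0.33034873 0.12245183] [ 0.003  0.     0.001  0.002 -0.001  0.   ]
top (array([ 0.5346,  0.3267, -0.0197]), np.float64(-148.0))
scene (array([0.546 , 0.3195, 0.0037]), np.float64(-144.7))
```

View pics/s8.png

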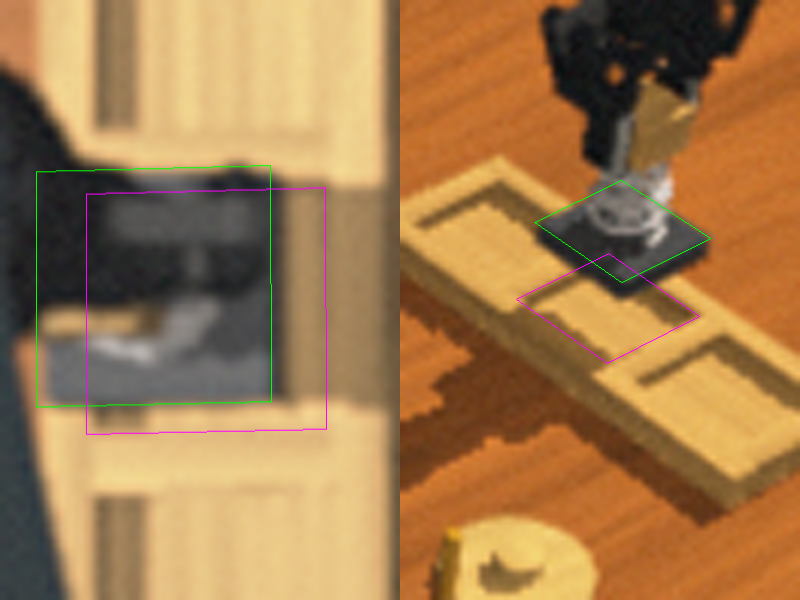

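Top view: foot over the middle pocket, and the foot model matches the picture; the pocket (shade edges 95..328) lies about 1 mm towards -y of my average. The scene camera is biased along its line of sight, so I trust the top fit (0.5345, 0.3305).

Request:
move_arm(
  motion=[
    [[-0.025,0,0.3],[0,0,0],20],
    [[-0.025,0,0.55],[0,0,0],20],
    [[-0.025,0,0.55],[0,0,0],20],
    [[-0.025,0,0.55],[0,0,0],20],
    [[-0.025,0,0.55],[0,0,0],20],
  ],
)

```text
time_s: 15.4
eef_pos: [0.5333, 0.3315, 0.089]
eef_rot: [-0.0, 1.0, 0.003, 0.0]
wrist_force: [-1.1, 0.1, -0.9]
opening: 0.411
```

Run:
```python
from h import *
plan([.5344,.3305,.082],np.radians(90.3)); o=monitor.get_obs(); print(o["eef_pos"],o["wrist_force"],o["dq"].round(3))
```

```text
shift [0.019 0.017 0.117] turn [-0.002 -0.001 -0.001] q [0.37 0.46 1.57 0.   1.11 1.93]
[0.53325198 0.33152029 0.08899096] [-1.08363553  0.10626481 -0.89167566] [ 0.    -0.004 -0.001  0.002 -0.003 -0.   ]
```

Request:
move_arm(
  motion=[
    [[0.01,0.01,0.06],[0,0,0],20],
    [[0.01,0.01,0.12],[0,0,0],20],
    [[0.01,0.01,0.16],[0,0,0],20],
    [[0.01,0.01,0.16],[0,0,0],20],
    [[0.01,0.01,0.16],[0,0,0],20],
  ],
)

```text
time_s: 16.02
eef_pos: [0.5338, 0.3308, 0.0791]
eef_rot: [-0.0, 1.0, 0.003, 0.0]
wrist_force: [-0.3, 0.3, -1.6]
opening: 0.41
```

It's in the pocket (foot at 13 mm against a 20 mm rim, no force). Down the last 3 mm, then release.

Request:
move_arm(
  motion=[
    [[0,0,0.04],[0,0,0],20],
    [[0,0,0.06],[0,0,0],20],
    [[0,0,0.06],[0,0,0],20],
    [[0,0,0.06],[0,0,0],20],
  ],
)

```text
time_s: 16.52
eef_pos: [0.5341, 0.331, 0.0759]
eef_rot: [-0.0, 1.0, 0.003, 0.0]
wrist_force: [0.1, 0.4, 2.2]
opening: 0.41
```

Request:
move_arm(
  motion=[
    [[0,0,0],[0,0,0],60],
    [[0,0,0],[0,0,0],100],
    [[0,0,0],[0,0,0],100],
    [[0,0,0],[0,0,0],100],
    [[0,0,-0.4],[0,0,0],100],
    [[0,0,-1.2],[0,0,0],100],
    [[0,0,-2.0],[0,0,0],100],
    [[0,0,-2.0],[0,0,0],100],
  ],
)

```text
time_s: 17.52
eef_pos: [0.5367, 0.3319, 0.2009]
eef_rot: [-0.002, 1.0, 0.003, 0.005]
wrist_force: [0.9, 0.2, 0.0]
opening: 1.0
```

Run:
```python
from h import *
o=monitor.get_obs(); print(o["time_s"],o["eef_pos"],o["wrist_force"])
near=lambda l,c:min(l,key=lambda r:np.linalg.norm(r[1]-np.array(c)))
for n,c,cl in(("top",(316,270),(150,230)),("scene",(312,254),(430,220))):
    im=viewer.camera(n); a=outl(n,"middle_p_foot");b=outl(n,"middle_p_head"); print(n,[(r[0],r[1]) for r in a+b])
    print("m",fit(n,near(a,c)[2]|near(b,c)[2],CART,[.457,-.025,-.18]) if a and b else None)
    f=outl(n,"left_p_foot"); h=outl(n,"left_p_head"); print([(r[0],r[1]) for r in f+h],"expected",w2px(n,[[.5340,.3308,.017],[.534,.3308,.087]]))
    for rr,z in((near(f,cl),(.01,.024)),(near(h,cl),(.074,.1))):
        s=.06 if z[0]==.01 else .036; print("l",fit(n,rr[2],[(0,0,s,s,*z)],[.534,.331,0]))
plan([.458,-.026,.14],np.radians(80)); plan([.458,-.026,.14],np.radians(-10))
```

```text
17.525 [0.53665719 0.33190839 0.20093421] [0.88820054 0.15649753 0.00813443]
top [(0.83, array([314.1, 269.4])), (0.9, array([316. , 267.4]))]
m (array([ 0.45628649, -0.02575837, -0.16875262]), np.float64(0.03731459797033565))
[(0.88, array([151.9, 235.7])), (0.83, array([143. , 235.8])), (0.34, array([293.6, 182.7]))] expected [[150.14591621 235.90403725]
 [139.99469604 233.0040039 ]]
l (array([0.5332743 , 0.33026135, 0.0017106 ]), np.float64(0.24859598078354417))
l (array([ 0.52810485,  0.32593159, -0.33379422]), np.float64(0.35985255721087395))
scene [(0.61, array([311.4, 255. ])), (0.57, array([312.1, 243.3]))]
m (array([ 0.45668666, -0.02313528, -0.21399181]), np.float64(0.10047890955977157))
[(0.78, array([424.7, 220.6])), (0.76, array([426.1, 203.7]))] expected [[422.49916269 226.70073478]
 [425.54690023 208.00164502]]
l (array([0.52740272, 0.3411476 , 0.00991874]), np.float64(0.44959157351676693))
l (array([0.5353549 , 0.32984727, 0.09411093]), np.float64(0.1465746149761019))
shift [-1.286  5.936  0.914] turn [0.004 0.009 1.285] q [0.37 0.34 1.51 0.   1.3  1.93]
shift [-1.286  5.936  0.914] turn [-4.000e-03  1.100e-02 -9.965e+00] q [0.37 0.34 1.51 0.   1.3  1.93]
```

Left cartridge is seated in the board's middle pocket (contact at exactly the expected height). Now the middle one.

Request:
move_arm(
  motion=[
    [[-0.2,0.95,0],[0,0,0.25],100],
    [[-0.4,1.9,0],[0,0,0.5],100],
    [[-0.6,2.85,0.2],[0,0,0.8],100],
    [[-0.85,3.8,0.5],[0,0,1.1],100],
    [[-1.05,4.8,0.9],[0,0,1.28],100],
    [[-1.3,5.93,0.9],[0,0,1.28],100],
    [[-1.3,5.93,0.9],[0,0,1.28],100],
    [[-1.3,5.93,0.9],[0,0,1.28],100],
    [[-1.3,5.93,0.9],[0,0,1.28],100],
    [[-1.3,5.93,0.9],[0,0,1.28],100],
  ],
)

```text
time_s: 19.27
eef_pos: [0.4578, -0.0241, 0.1415]
eef_rot: [-0.0, 0.996, -0.086, 0.0]
wrist_force: [0.2, -0.8, -0.3]
opening: 1.002
```

Run:
```python
from h import *
o=monitor.get_obs(); print(o["eef_pos"],o["dq"].round(2)); plan([.4565,-.025,.066],np.radians(80.3))
near=lambda l,c:min(l,key=lambda r:np.linalg.norm(r[1]-np.array(c)))
n="scene"; viewer.camera(n); a=outl(n,"middle_p_foot");b=outl(n,"middle_p_head"); print([(r[0],r[1]) for r in a+b])
```

```text
[ 0.45782664 -0.0241285   0.14147463] [-0. -0.  0. -0.  0. -0.]
shift [-0.019  0.018  1.258] turn [-0.001 -0.001 -0.016] q [-0.31  0.04  1.98  0.    1.13  1.43]
[(0.94, array([310.1, 255.7])), (0.8, array([310., 245.]))]
```

Request:
move_arm(
  motion=[
    [[-0.01,0.015,0.6],[0,0,0],100],
    [[-0.01,0.015,1.1],[0,0,0],100],
    [[-0.01,0.015,1.26],[0,0,0],100],
    [[-0.01,0.015,1.26],[0,0,0],100],
    [[-0.01,0.015,1.26],[0,0,0],20],
    [[-0.01,0.015,1.26],[0,0,0],20],
    [[-0.01,0.015,1.26],[0,0,0],20],
    [[-0.01,0.015,1.26],[0,0,0],20],
    [[-0.01,0.015,1.26],[0,0,0],20],
    [[-0.01,0.015,1.26],[0,0,0],20],
  ],
)

```text
time_s: 20.68
eef_pos: [0.4573, -0.0264, 0.0661]
eef_rot: [0.0, 0.996, -0.087, 0.0]
wrist_force: [1.6, 0.7, 1.2]
opening: 0.413
```

Request:
move_arm(
  motion=[
    [[0,0,-0.8],[0,0,0],20],
    [[0,0,-1.6],[0,0,0],20],
    [[0,0,-2.24],[0,0,0],20],
    [[0,0,-2.24],[0,0,0],20],
    [[0,0,-2.24],[0,0,0],20],
  ],
)

```text
time_s: 21.3
eef_pos: [0.4559, -0.0259, 0.1989]
eef_rot: [-0.0, 0.996, -0.087, -0.001]
wrist_force: [-0.6, 0.2, -2.0]
opening: 0.412
```

Run:
```python
from h import *
o=monitor.get_obs(); print(o["eef_pos"],o["wrist_force"],o["opening"]); plan([.641,.0205,.2],np.radians(94.8))
viewer.camera("scene"); print([(t,r[0],r[1]) for t in("middle_p_head","middle_p_foot") for r in outl("scene",t)],"expect",w2px("scene",[o["eef_pos"]+[0,0,.011],o["eef_pos"]-[0,0,.06]]))
```

```text
[ 0.45585337 -0.02594089  0.19893467] [-0.55242396  0.18846689 -2.01866692] 0.4123775695277316
shift [ 2.905 -1.296 -0.024] turn [-0.004  0.016 -1.844] q [-0.32 -0.05  1.93 -0.    1.26  1.43]
[('middle_p_head', 0.74, array([308.7, 205.9])), ('middle_p_foot', 0.84, array([310.8, 219.3]))] expect [[309.84169454 203.0896799 ]
 [310.28153564 224.95023757]]
```

Request:
move_arm(
  motion=[
    [[0.7,-0.32,-0.05],[0,0,-0.6],20],
    [[1.45,-0.65,-0.05],[0,0,-1.2],20],
    [[2.2,-1.0,-0.05],[0,0,-1.84],20],
    [[2.9,-1.3,-0.05],[0,0,-1.84],20],
    [[2.9,-1.3,0],[0,0,-1.84],20],
    [[2.9,-1.3,0.5],[0,0,-1.84],20],
    [[2.9,-1.3,1.15],[0,0,-1.84],20],
    [[2.9,-1.3,1.15],[0,0,-1.84],20],
    [[2.9,-1.3,1.15],[0,0,-1.84],20],
    [[2.9,-1.3,1.15],[0,0,-1.84],20],
  ],
)

```text
time_s: 22.7
eef_pos: [0.6428, 0.0203, 0.1334]
eef_rot: [0.0, 0.999, 0.042, 0.002]
wrist_force: [0.6, -0.3, -1.1]
opening: 0.41
```

Run:
```python
from h import *
o=monitor.get_obs(); print(o["eef_pos"],o["wrist_force"],o["dq"].round(3)); plan([.641,.0205,.116],np.radians(94.8))
im=viewer.camera("scene"); print(fitpat("scene",im,[.641,.021,.084])[0])
```

```text
[0.64284107 0.0202608  0.13342676] [ 0.58861172 -0.27699824 -1.13861875] [ 0.001 -0.001  0.    -0.002 -0.002 -0.001]
shift [-0.031 -0.007  0.29 ] turn [ 0.006 -0.023 -0.005] q [-0.15  0.43  1.51 -0.    1.19  1.34]
[0.644043   0.02122685 0.06989761]
```

Request:
move_arm(
  motion=[
    [[-0.02,-0.01,0.1],[0,0,0],20],
    [[-0.02,-0.01,0.2],[0,0,0],20],
    [[-0.02,-0.01,0.25],[0,0,0],20],
    [[-0.02,-0.01,0.28],[0,0,0],20],
    [[-0.02,-0.01,0.28],[0,0,0],20],
    [[-0.02,-0.01,0.28],[0,0,0],20],
  ],
)

```text
time_s: 23.5
eef_pos: [0.6404, 0.021, 0.1145]
eef_rot: [-0.0, 0.999, 0.042, -0.0]
wrist_force: [0.8, 0.1, -2.5]
opening: 0.417
```

Request:
move_arm(
  motion=[
    [[0,0,0.04],[0,0,0],20],
    [[0,0,0.07],[0,0,0],20],
    [[0,0,0.07],[0,0,0],20],
    [[0,0,0.07],[0,0,0],20],
  ],
)

```text
time_s: 24.0
eef_pos: [0.6407, 0.021, 0.1106]
eef_rot: [0.0, 0.999, 0.042, 0.0]
wrist_force: [-0.3, 0.8, 1.2]
opening: 0.409
```

Run:
```python
from h import *
im,d=press(); cv2.imwrite("pics/s9.png",cv2.resize(im[220:320,310:450],None,fx=4,fy=4,interpolation=cv2.INTER_CUBIC))
```

```text
24.0 [0.64067418 0.02102871 0.11057091] [-0.32952432  0.83534891  1.21674426] 0.4088273843986474
needle N (np.float64(0.2700000000000005), np.float32(80.40389), np.float32(241.96371))
```

View pics/s9.png

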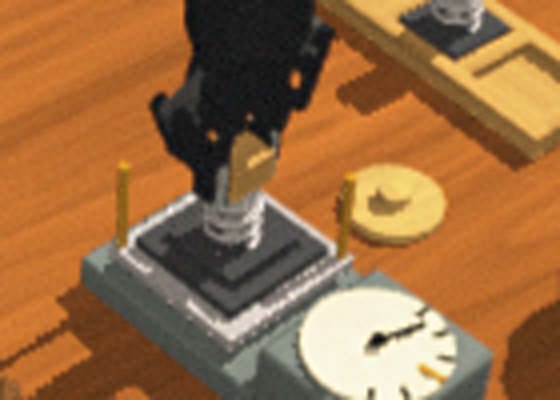

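Request:
move_arm(
  motion=[
    [[0,0,0.1],[0,0,0],20],
    [[0,0,0.2],[0,0,0],20],
    [[0,0,0.3],[0,0,0],20],
    [[0,0,0.35],[0,0,0],20],
    [[0,0,0.35],[0,0,0],20],
    [[0,0,0.35],[0,0,0],20],
  ],
)

```text
time_s: 24.8
eef_pos: [0.6409, 0.0215, 0.09]
eef_rot: [-0.0, 0.999, 0.042, 0.001]
wrist_force: [-2.6, 3.5, 8.5]
opening: 0.416
```

Run:
```python
from h import *
level()
```

```text
24.8 [0.64090362 0.02148926 0.0899839 ] [-2.6055884   3.48877382  8.47594422] 0.41601069793079576
needle N (np.float64(1.0400000000000011), np.float32(91.006516), np.float32(237.94876))
cap top 0.11398389628045999 post 0.1134 too high mm 0.583896280459989
```

About 10.4 N, so tired. 0.5 mm more to reach the mark, then hold.

Request:
move_arm(
  motion=[
    [[0,0,0.009],[0,0,0],20],
    [[0,0,0.009],[0,0,0],20],
    [[0,0,0.009],[0,0,0],20],
    [[0,0,0.009],[0,0,0],20],
    [[0,0,0.009],[0,0,0],20],
    [[0,0,0.009],[0,0,0],20],
    [[0,0,0.009],[0,0,0],20],
    [[0,0,0.009],[0,0,0],20],
    [[0,0,0.009],[0,0,0],20],
    [[0,0,0.009],[0,0,0],20],
  ],
)

```text
time_s: 26.1
eef_pos: [0.6409, 0.0215, 0.0895]
eef_rot: [-0.0, 0.999, 0.042, 0.001]
wrist_force: [-1.9, 3.5, 9.5]
opening: 0.416
```

Run:
```python
from h import *
im=level(); v=cv2.resize(im[220:320,310:450],None,fx=4,fy=4,interpolation=cv2.INTER_CUBIC); cv2.imwrite("pics/s10.png",v)
```

```text
26.1 [0.64088329 0.02150585 0.08951717] [-1.92711112  3.47404439  9.49358936] 0.4160936412239735
needle N (np.float64(1.0400000000000011), np.float32(103.8207), np.float32(237.82895))
cap top 0.11351717375926682 post 0.1134 too high mm 0.11717375926681428
```

View pics/s10.png

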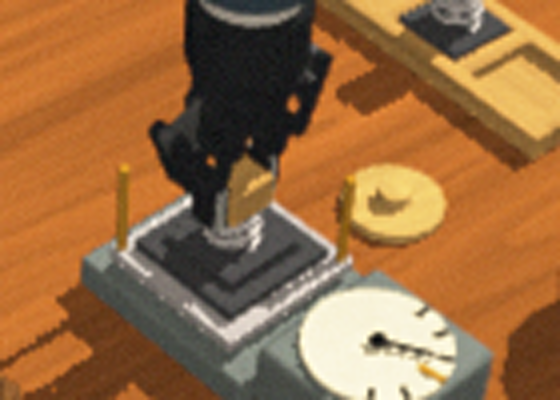

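Needle at about 10.4 N, short of the brass stroke, cap level with the posts: tired, so it goes to the tray.

Request:
move_arm(
  motion=[
    [[0,0,-0.2],[0,0,0],20],
    [[0,0,-0.4],[0,0,0],20],
    [[0,0,-0.9],[0,0,0],20],
    [[0,0,-1.6],[0,0,0],20],
    [[0,0,-1.9],[0,0,0],20],
    [[0,0,-1.9],[0,0,0],20],
  ],
)

```text
time_s: 26.9
eef_pos: [0.641, 0.0208, 0.2033]
eef_rot: [0.0, 0.999, 0.042, 0.001]
wrist_force: [-0.6, 0.5, -1.1]
opening: 0.41
```

Run:
```python
from h import *
plan([.5195,-.336,.11],np.radians(88.8))
```

```text
shift [-2.514  5.758  1.554] turn [ 0.003 -0.013  0.745] q [-0.15  0.36  1.47 -0.    1.32  1.34]
```

Request:
move_arm(
  motion=[
    [[-0.4,0.9,0],[0,0,0.15],20],
    [[-0.8,1.8,0],[0,0,0.3],20],
    [[-1.2,2.7,0],[0,0,0.5],20],
    [[-1.6,3.6,0],[0,0,0.75],20],
    [[-2.0,4.6,0],[0,0,0.75],20],
    [[-2.51,5.76,0.4],[0,0,0.75],20],
    [[-2.51,5.76,1.2],[0,0,0.75],20],
    [[-2.51,5.76,1.55],[0,0,0.75],20],
    [[-2.51,5.76,1.55],[0,0,0.75],20],
    [[-2.51,5.76,1.55],[0,0,0.75],20],
  ],
)

```text
time_s: 28.15
eef_pos: [0.5193, -0.3357, 0.1096]
eef_rot: [-0.0, 1.0, -0.011, -0.0]
wrist_force: [-0.3, -0.5, 0.0]
opening: 0.412
```

Run:
```python
from h import *
o=monitor.get_obs(); print(o["eef_pos"],o["wrist_force"]); plan([.5195,-.336,.071],np.radians(88.8)); 
n="top"; im=viewer.camera(n); print("cork",[(r[0],r[1]) for r in outl(n,"cork_foot")]); print("tray",edgefit(n,im,[(0,0,.27,.094,.024),(0,0,.26,.084,.024)],[.519,-.336,-.025]))
print("pocket",fitpat(n,im,[.641,.021,.084]))
```

```text
[ 0.51926166 -0.33569933  0.10963159] [-0.30928176 -0.50878393  0.049208  ]
shift [0.004 0.005 0.644] turn [-0.001  0.001 -0.001] q [-0.77  0.41  1.59  0.    1.14  0.83]
cork [(0.94, array([406.8, 240.9])), (0.68, array([357.4, 237.5])), (0.66, array([388. , 191.6]))]
tray (array([ 0.5217, -0.3316, -0.0385]), np.float64(-48.6))
pocket (array([0.64066582, 0.02032358, 0.08423528]), np.float64(-0.8082656223419428))
```

Request:
move_arm(
  motion=[
    [[0,0,0.3],[0,0,0],20],
    [[0,0,0.55],[0,0,0],20],
    [[0,0,0.65],[0,0,0],20],
    [[0,0,0.65],[0,0,0],20],
    [[0,0,0.65],[0,0,0],20],
  ],
)

```text
time_s: 28.88
eef_pos: [0.5193, -0.3361, 0.0711]
eef_rot: [0.0, 1.0, -0.011, 0.0]
wrist_force: [-0.8, 0.6, 1.1]
opening: 0.412
```

Request:
move_arm(
  motion=[
    [[0,0,0],[0,0,0],60],
    [[0,0,0],[0,0,0],100],
    [[0,0,0],[0,0,0],100],
    [[0,0,0],[0,0,0],100],
    [[0,0,-0.4],[0,0,0],100],
    [[0,0,-1.2],[0,0,0],100],
    [[0,0,-2.0],[0,0,0],100],
    [[0,0,-2.0],[0,0,0],100],
  ],
)

```text
time_s: 29.88
eef_pos: [0.5214, -0.338, 0.1961]
eef_rot: [0.003, 1.0, -0.011, 0.003]
wrist_force: [0.9, -0.7, 0.2]
opening: 0.997
```

Run:
```python
from h import *
near=lambda l,c:min(l,key=lambda r:np.linalg.norm(r[1]-np.array(c)))
C=[(0,0,.06,.06,0,.032),(0,0,.06,.024,.032,.058)]
for n,c in(("top",(390,190)),("scene",(297,321))):
    im=viewer.camera(n); cv2.imwrite(f"pics/t_{n}.png",im)
    a=outl(n,"cork_foot");b=outl(n,"cork_grip"); print(n,[(r[0],r[1]) for r in a+b])
    print(fit(n,near(a,c)[2]|near(b,c)[2],C,[.625,-.185,.28]), edgefit(n,im,[(0,0,.06,.06,.032),(0,0,.06,.024,.058)],[.625,-.185,.28],dx=.006))
    print("tired",[(r[0],r[1]) for t in("middle_p_foot","middle_p_head") for r in outl(n,t)],"expect",w2px(n,[[.5195,-.336,.012],[.5195,-.336,.082]]).round(0))
plan([.625,-.185,.16],np.radians(106))
```

```text
top [(0.95, array([356.8, 235.7])), (0.84, array([409.1, 239.2])), (0.76, array([391.6, 193.8])), (0.66, array([149.3, 234.5])), (0.91, array([357.6, 237.5])), (0.79, array([386.8, 189.8])), (0.73, array([450.8, 239. ])), (0.72, array([406.8, 240.4]))]
(array([ 0.62436662, -0.18585458,  0.27353526]), np.float64(0.042439057513410705)) (array([ 0.625 , -0.1834,  0.2651]), np.float64(-76.8))
tired [(0.97, array([453.2, 239.5])), (0.67, array([466.3, 236.3])), (0.29, array([223.8, 187.8])), (0.26, array([389.6, 191.3]))] expect [[459. 237.]
 [468. 234.]]
scene [(0.88, array([296.6, 322.7])), (0.85, array([298.1, 290.7])), (0.69, array([260.4, 305. ])), (0.73, array([294.5, 319.4])), (0.66, array([297.5, 288.9])), (0.64, array([260. , 303.7]))]
(array([ 0.62447861, -0.18323319,  0.28999399]), np.float64(0.04876589379207186)) (array([ 0.6296, -0.185 ,  0.2892]), np.float64(-60.8))
tired [(0.84, array([219.3, 316.7])), (0.41, array([426.6, 205.7])), (0.19, array([422.9, 222.6])), (0.67, array([219.1, 306.5]))] expect [[223. 324.]
 [219. 305.]]
shift [ 1.716 -2.548  0.498] turn [-0.008  0.006 -2.155] q [-0.77  0.32  1.54  0.    1.28  0.83]
```

Request:
move_arm(
  motion=[
    [[0.5,-0.75,0],[0,0,-0.7],100],
    [[1.0,-1.5,0.2],[0,0,-1.4],100],
    [[1.7,-2.55,0.5],[0,0,-2.12],100],
    [[1.7,-2.55,0.9],[0,0,-2.12],100],
    [[1.7,-2.55,1.2],[0,0,-2.12],100],
    [[1.7,-2.55,1.2],[0,0,-2.12],100],
    [[1.7,-2.55,1.2],[0,0,-2.12],100],
  ],
)

```text
time_s: 31.25
eef_pos: [0.6243, -0.1867, 0.1195]
eef_rot: [0.0, 0.991, 0.136, 0.0]
wrist_force: [0.5, -0.2, -0.0]
opening: 1.0
```

Run:
```python
from h import *
o=monitor.get_obs(); print(o["eef_pos"],o["dq"].round(2)); plan([.6248,-.1845,.044],np.radians(105.8))
im=viewer.camera("scene"); cv2.imwrite("pics/s11.png",cv2.resize(im[210:370,180:380],None,fx=3.5,fy=3.5,interpolation=cv2.INTER_CUBIC))
```

```text
[ 0.62434201 -0.18665128  0.11954684] [-0.   -0.01 -0.01 -0.   -0.    0.  ]
shift [ 0.016 -0.034  1.259] turn [ 0.006 -0.005 -0.022] q [-0.47  0.47  1.49 -0.    1.18  0.83]
```

View pics/s11.png

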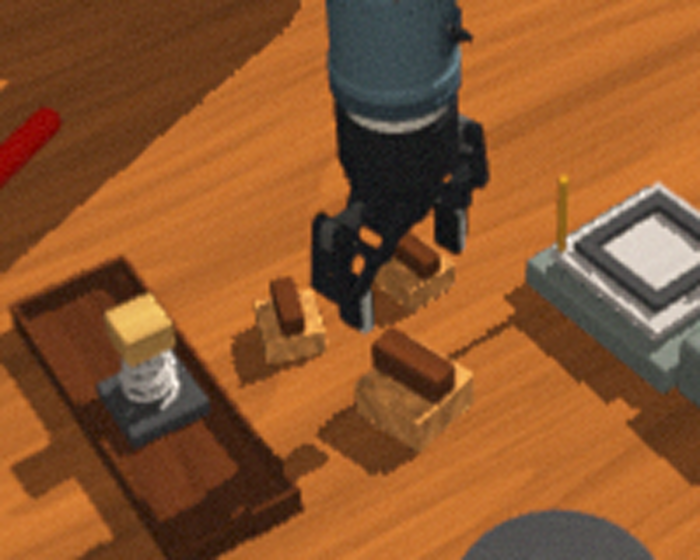

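The tired cartridge stands in the tray, and the open gripper is above the big cork. Grasping it now.

Request:
move_arm(
  motion=[
    [[0.01,-0.03,0.6],[0,0,0],100],
    [[0.01,-0.03,1.1],[0,0,0],100],
    [[0.01,-0.03,1.25],[0,0,0],70],
    [[0.01,-0.03,1.25],[0,0,0],40],
    [[0.01,-0.03,1.25],[0,0,0],10],
    [[0.01,-0.03,1.25],[0,0,0],10],
    [[0.01,-0.03,1.25],[0,0,0],10],
    [[0.01,-0.03,1.25],[0,0,0],10],
    [[0.01,-0.03,1.25],[0,0,0],10],
  ],
)

```text
time_s: 32.42
eef_pos: [0.6258, -0.1839, 0.0458]
eef_rot: [0.001, 0.991, 0.137, 0.001]
wrist_force: [-0.7, -0.6, 7.0]
opening: 0.267
```

Request:
move_arm(
  motion=[
    [[0,0,-0.8],[0,0,0],10],
    [[0,0,-1.6],[0,0,0],10],
    [[0,0,-2.2],[0,0,0],10],
    [[0,0,-2.2],[0,0,0],10],
    [[0,0,-2.2],[0,0,0],10],
  ],
)

```text
time_s: 33.05
eef_pos: [0.6238, -0.1829, 0.1746]
eef_rot: [-0.0, 0.991, 0.137, -0.001]
wrist_force: [0.2, 0.6, -1.5]
opening: 0.262
```

Run:
```python
from h import *
o=monitor.get_obs(); print(o["eef_pos"],o["wrist_force"],o["opening"]); plan([.641,.021,.176],np.radians(94.8))
viewer.camera("scene"); print([(t,r[0],r[1]) for t in("cork_foot",) for r in outl("scene",t)],"expect",w2px("scene",o["eef_pos"]-[0,0,.02]))
```

```text
[ 0.62376395 -0.18286158  0.17459891] [ 0.167609    0.57038588 -1.48516107] 0.26197856360141375
shift [ 1.197 -3.193 -0.021] turn [-0.007  0.009  1.366] q [-0.47  0.4   1.46  0.    1.28  0.83]
[('cork_foot', 0.71, array([262.8, 303.3])), ('cork_foot', 0.67, array([298.3, 284.9]))] expect [[295.92108667 281.44008068]]
```

Request:
move_arm(
  motion=[
    [[0.25,-0.7,-0.15],[0,0,0.4],10],
    [[0.5,-1.4,-0.15],[0,0,0.8],10],
    [[0.8,-2.1,-0.15],[0,0,1.2],10],
    [[1.2,-3.19,-0.15],[0,0,1.37],10],
    [[1.2,-3.19,-0.15],[0,0,1.37],10],
    [[1.2,-3.19,0.5],[0,0,1.37],10],
    [[1.2,-3.19,1.0],[0,0,1.37],10],
    [[1.2,-3.19,1.0],[0,0,1.37],10],
    [[1.2,-3.19,1.0],[0,0,1.37],10],
    [[1.2,-3.19,1.0],[0,0,1.37],10],
  ],
)

```text
time_s: 34.4
eef_pos: [0.643, 0.02, 0.1174]
eef_rot: [0.0, 0.999, 0.041, 0.001]
wrist_force: [0.1, 0.6, 0.1]
opening: 0.264
```

Run:
```python
from h import *
o=monitor.get_obs(); p=o["eef_pos"]; print(p,o["wrist_force"],o["dq"].round(3)); plan([.641,.021,.096],np.radians(94.8))
im=viewer.camera("scene"); c=cv2.resize(im[220:320,310:450],None,fx=5,fy=5,interpolation=cv2.INTER_CUBIC); z=p[2]-.045
for P,col in((box(p[0],p[1],.084,0,0,.06,.06,z,z+.032),(0,255,0)),(box(.641,.021,.084,0,0,.064,.064,.054,.046),(255,0,255))):
    for k in(slice(0,4),slice(4,8)): cv2.polylines(c,[((w2px("scene",P[k][[0,1,3,2]])-[310,220]+.5)*5).astype(np.int32)],True,col,1)
cv2.imwrite("pics/s12.png",c)
```

```text
[0.64302195 0.02003218 0.1174116 ] [0.05565705 0.64035747 0.14790517] [ 0.003 -0.002  0.002 -0.002 -0.002 -0.   ]
shift [-0.033 -0.019  0.357] turn [ 0.005 -0.019 -0.006] q [-0.15  0.45  1.52 -0.    1.17  1.33]
```

View pics/s12.png

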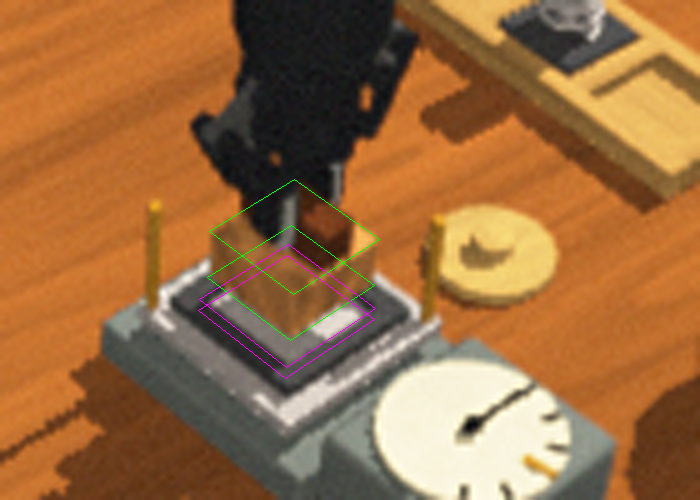

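The cork hangs square over the pocket; its model lines up with the picture. The hover offset is the same as before, so I apply the same correction and lower.

Request:
move_arm(
  motion=[
    [[-0.02,-0.01,0.1],[0,0,0],10],
    [[-0.02,-0.01,0.2],[0,0,0],10],
    [[-0.02,-0.01,0.3],[0,0,0],10],
    [[-0.02,-0.01,0.36],[0,0,0],10],
    [[-0.02,-0.01,0.36],[0,0,0],10],
    [[-0.02,-0.01,0.36],[0,0,0],10],
  ],
)

```text
time_s: 35.2
eef_pos: [0.6408, 0.021, 0.0942]
eef_rot: [0.0, 0.999, 0.042, 0.0]
wrist_force: [0.9, 0.7, -1.0]
opening: 0.262
```

Request:
move_arm(
  motion=[
    [[0,0,0.04],[0,0,0],10],
    [[0,0,0.07],[0,0,0],10],
    [[0,0,0.07],[0,0,0],10],
    [[0,0,0.07],[0,0,0],10],
  ],
)

```text
time_s: 35.7
eef_pos: [0.641, 0.021, 0.0905]
eef_rot: [0.0, 0.999, 0.042, 0.0]
wrist_force: [-1.4, -0.2, 3.8]
opening: 0.267
```

Request:
move_arm(
  motion=[
    [[0,0,0],[0,0,0],30],
    [[0,0,0],[0,0,0],55],
    [[0,0,0],[0,0,0],55],
    [[0,0,0],[0,0,0],55],
    [[0,0,-0.4],[0,0,0],55],
    [[0,0,-1.2],[0,0,0],55],
    [[0,0,-2.0],[0,0,0],55],
    [[0,0,-2.5],[0,0,0],55],
    [[-0.6,0,-3.0],[0,0,0],55],
  ],
)

```text
time_s: 36.83
eef_pos: [0.6056, 0.0178, 0.2709]
eef_rot: [0.0, 0.999, 0.042, 0.001]
wrist_force: [0.4, 0.3, 0.0]
opening: 0.55
```

Request:
move_arm(
  motion=[
    [[-1.0,0.9,0],[0,0,0],55],
    [[-2.0,1.8,0],[0,0,0],55],
    [[-3.0,2.7,0],[0,0,0],55],
    [[-3.6,3.7,0],[0,0,0],55],
    [[-4.2,4.6,0],[0,0,0],55],
    [[-4.2,5.5,0],[0,0,0],55],
    [[-4.2,5.5,0],[0,0,0],55],
    [[-4.2,5.5,0],[0,0,0],55],
  ],
)

```text
time_s: 37.83
eef_pos: [0.3798, -0.3347, 0.2698]
eef_rot: [0.0, 0.999, 0.039, -0.0]
wrist_force: [0.3, 1.4, -0.7]
opening: 0.551
```

Run:
```python
from h import *
print(monitor.get_obs()["time_s"],monitor.get_obs()["eef_pos"])
a=viewer.camera("scene"); b=viewer.camera("top")
A=cv2.resize(a[170:370,170:490],(800,500)[:2],interpolation=cv2.INTER_CUBIC)[:, :]; A=cv2.resize(A,(480,300)); B=cv2.resize(b[150:300,120:500],(760,300),interpolation=cv2.INTER_CUBIC)
C=cv2.resize(a[230:330,320:450],(320,300),interpolation=cv2.INTER_CUBIC)
cv2.imwrite("pics/s13.png",np.vstack([np.hstack([A,C]),cv2.resize(B,(800,300))])); print("needle",needle(dial(a)))
near=lambda n,t,c:min(outl(n,t),key=lambda r:np.linalg.norm(r[1]-np.array(c)))
C=[(0,0,.06,.06,.046,.078),(0,0,.06,.024,.078,.104)]
for n,c in(("top",(293,180)),("scene",(367,280))): print(n,fit(n,near(n,"cork_foot",c)[2]|near(n,"cork_grip",c)[2],C,[.641,.021,.084]))
```

```text
37.825 [ 0.37976235 -0.33465045  0.26979096]
needle (np.float64(0.06000000000000033), np.float32(95.34685), np.float32(238.69588))
top (array([0.63934945, 0.01823838, 0.08119558]), np.float64(0.04669586500064404))
scene (array([0.6394315 , 0.02211474, 0.02394935]), np.float64(0.10101173613921488))
```

View pics/s13.png

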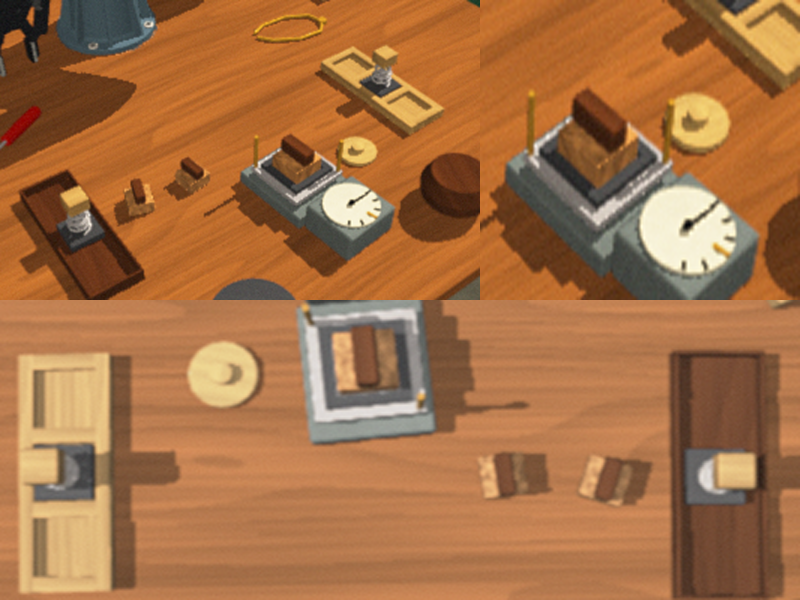

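The picture shows the sound cartridge flat in the board's middle pocket (60,470), the tired one standing in the tray (715,475), and the cork inside the tester's rim (365,358). The arm is clear.

```bash
python3 -c "
from h import *
print(workorder.hand_in())"
```

```text
the job is handed in; nothing more can be done
None
```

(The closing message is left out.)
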